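# Shield the seized phones

## Task

Get the seized handsets, two or three of them, into the shielded box so that nobody can wipe them over the air: lift the loose cover off the deck and lay it aside on the mat, then slide each handset, keys up and either end first, along the box floor under the fixed deck into a lane of its own until it is fully home against the stop. When all are in, lay the cover in the open hatch and press it down until all four catches give way and it sits fully down and level inside the rim, then let go. Leave the yellow markers, the stamp and the torch where they are.

Things in the scene. Friction and masses are not known exactly. Their poses are not given: they have to be found in the camera images.
- shield_box: Low aluminium shielded box fixed to the table, 270 (its x) x 252 (its y) x 36 mm high. Origin: centre of its underside, on the table; x points away from the robot, y left, z up. Inner floor at z = 4 mm, walls 5 mm thick, rim at 36 mm. The robot-side half is an open hatch; from x = 10 mm to the back a fixed deck (z 30 to 36 mm, white lines over the lane centres) covers three lanes.
- hatch (a point): centre of the hatch floor, at x = -60, y = 0, z = 4 mm of the box, axes as the box's. Inside, the hatch reaches 70 mm either way along x (the deck's edge is its far end) and 121 mm along y. In each corner a 16 mm square block, top at z = 28 mm of the box, with a yellow catch pin, 62 mm (x) and 113 mm (y) from this point
- lane_left (a point): centre of the left lane's mouth, on the inner floor right under the deck's edge (x = 10, y = 58, z = 4 mm of the box). The lane runs 98 mm along the box's x to a rubber stop, is 54 mm wide and 26 mm high, with a 4 mm divider between lanes. A handset that is home has its centre 44 mm beyond this point and its near end showing 10 mm out from under the deck
- lane_mid (a point): the same for the middle lane, y = 0
- lane_right (a point): the same for the right lane, y = -58 mm
- cover: Loose blue-grey metal cover plate of the hatch, 134 (its x) x 236 (its y) x 6 mm, 0.32 kg, alike either way round; starts lying on top of the deck, askew, partly over the hatch. Origin: centre of its underside. Across its middle, along its y, a black grip bar 80 mm long and 16 mm wide, from 18 to 36 mm above the underside, on two feet 14 x 12 mm, 32 mm either side of the centre
- mat_mid (a point): centre of a flat grey rubber mat, 300 (x) x 320 (y) mm, at table level right of the box: free room for the cover
- cover_bar (a point): middle of the top of the cover's grip bar, 36 mm above the cover's underside. The cover goes in over hatch with 3 mm play all round. Laid in, it rests on the four raised pins, underside 33 mm above the table (3 mm below the rim); pressed home it lies on the corner blocks, underside at 28 mm and top 2 mm below the rim, and stays there
- catch_fl (a joint): robot-side left yellow catch pin of the hatch, 10 mm thick: 0 raised (5 mm above its block), 0.005 m pressed right down. It goes down stiffly, with about 3 N each (some 9 N on the cover for all four), and stays down under the cover's weight
- catch_fr (a joint): robot-side right yellow catch pin of the hatch, 10 mm thick: 0 raised (5 mm above its block), 0.005 m pressed right down. It goes down stiffly, with about 3 N each (some 9 N on the cover for all four), and stays down under the cover's weight
- catch_bl (a joint): deck-side left yellow catch pin of the hatch, 10 mm thick: 0 raised (5 mm above its block), 0.005 m pressed right down. It goes down stiffly, with about 3 N each (some 9 N on the cover for all four), and stays down under the cover's weight
- catch_br (a joint): deck-side right yellow catch pin of the hatch, 10 mm thick: 0 raised (5 mm above its block), 0.005 m pressed right down. It goes down stiffly, with about 3 N each (some 9 N on the cover for all four), and stays down under the cover's weight
- phone_black: black seized key-pad handset, 108 (its x) x 46 (its y) x 15 mm, about 90 g, lying keys up on the table left of the box (None: not there this time). Origin: centre of its underside
- phone_blue: blue seized key-pad handset, 108 (its x) x 46 (its y) x 15 mm, about 90 g, lying keys up on the table left of the box (None: not there this time). Origin: centre of its underside
- phone_red: red seized key-pad handset, 108 (its x) x 46 (its y) x 15 mm, about 90 g, lying keys up on the table left of the box (None: not there this time). Origin: centre of its underside
- phone_grey: grey seized key-pad handset, 108 (its x) x 46 (its y) x 15 mm, about 90 g, lying keys up on the table left of the box (None: not there this time). Origin: centre of its underside
- marker_a: yellow folded tent marker, 55 mm wide, 65 mm tall; origin under its centre; leave alone
- marker_b: second yellow tent marker; leave alone
- stamp: wooden-handled stamp, 70 mm tall; leave alone
- torch: black torch lying down, 140 mm long; leave alone
Not all that is in view belongs to the job. Of the things that look like the phone_red, the larger one is meant.

How it is judged:
On the way, in this order (a step that is already met when the one before it is completed fails the run):
1. the cover lies flat on the mat, clear of the box (height (world z) of cover below 0.01 m and angle between cover's own z axis and vertical below 0.05 rad and horizontal distance between cover and mat_mid below 0.12 m and linear speed of cover below 0.05 m/s), for 0.2 s.
2. every handset is home in a lane under the deck (x of phone_black in the frame of shield_box between 0.048 and 0.06 m and y of phone_black in the frame of shield_box between -0.07 and 0.07 m and z of each of phone_black, phone_blue, phone_red, phone_grey in the frame of shield_box below 0.009 m and angle between each of phone_black, phone_blue, phone_red, phone_grey's own z axis and vertical below 0.12 rad and x of phone_blue in the frame of shield_box between 0.048 and 0.06 m and y of phone_blue in the frame of shield_box between -0.07 and 0.07 m and x of phone_red in the frame of shield_box between 0.048 and 0.06 m and y of phone_red in the frame of shield_box between -0.07 and 0.07 m and x of phone_grey in the frame of shield_box between 0.048 and 0.06 m and y of phone_grey in the frame of shield_box between -0.07 and 0.07 m), for 0.2 s.
3. the cover is pressed down, level, in the hatch by the gripper (x of cover in the frame of shield_box between -0.067 and -0.053 m and y of cover in the frame of shield_box between -0.007 and 0.007 m and z of cover in the frame of shield_box below 0.0297 m and angle between cover's own z axis and vertical below 0.015 rad and contact force between the fingers and cover above 2 N), for 0.05 s.
At the end, for the whole second after the job is handed in: Each handset present lies keys up on the box floor in a lane, home within 6 mm; the cover lies in the hatch, within 7 mm of its place, pressed down to within 1.7 mm of its blocks and level within 0.015 rad, released and at rest (all of step 2 and x of cover in the frame of shield_box between -0.067 and -0.053 m and y of cover in the frame of shield_box between -0.007 and 0.007 m and z of cover in the frame of shield_box below 0.0297 m and angle between cover's own z axis and vertical below 0.015 rad and linear speed of cover below 0.02 m/s); the robot touches nothing.
It fails at once if one of the other things is shoved more than 40 mm (distance of any of marker_a, marker_b, stamp, torch from where it was at the start of the episode above 0.04 m).
Of phone_black, phone_blue, phone_red, phone_grey only 2 to 3 are there at a start; the rules pass over those that are not, and their reading is None.
At some moment in a run one of phone_black, phone_blue, phone_red, phone_grey may be knocked a few centimetres aside while the robot is not near it.
Once in a run the grip may slacken for a moment while it holds something.
It also fails if it takes over 210 s, if anything falls off the work surface, if the arm or the gripper's body presses on something with over 40 N, if the wrist force passes 120 N, or if a joint passes its speed limit or range.

## Robot

A 6-joint arm with a two-finger parallel gripper is mounted at the origin on the work surface. World frame = base frame: x ahead of the robot, y to its left, z up, the work surface at z = 0. Lengths are in m, angles in rad, forces in N, time in s.
With the tool pointing down it reaches from about 0.275 to 0.975 m from the base axis. Payload 8.4 kg.
Tool frame: the origin (TCP) lies at the very end of the fingers, on their centre line; the grasp point (between the pads) lies manip.grip_depth behind it (manip.grip_depth is the distance from the TCP to the grasp point, in m); z points along the fingers, y is the direction in which the jaws open and shut (so a half turn about z gives the same grasp; the last joint's range is limited). The gripper opens to 92 mm and grips with 3 to 60 N. Pads are 20 mm wide; open, the fingers measure 128 mm over their backs; the gripper's body (75 mm by 189 mm) begins 69 mm behind the grasp point.
Start: joints at [1.245, 0.353, 1.633, -0, 1.155, -0.002], TCP at [0.199, 0.593, 0.215] pointing down, gripper open.
Joint ranges: [-2.63, 2.63], [-0.92, 2.1], [0.06, 2.66], [-1.3, 4.44], [0, 2.69], [-3.02, 3.02]. Speed limits (rad/s): [2.22, 2.22, 2.79, 3.14, 3.14, 3.14].

## Interface

Orientations are given as a unit quaternion [w, x, y, z].
In Python, from bench import manip gives the robot as it stands. The module is installed in compiled form; this text tells all that it offers.
- The arm moves only by the shell command python3 -m inch 'ROWS' [FORCE]. ROWS is JSON, a list of rows, each a list of 3 entries, a list of its own where there are three numbers: the opening, from -1 (shut) to 1 (fully open), so that 0 is half open, then the shift along the tool's x, y, z in m, then the turn about the tool's z in rad. A call has 1 to 8 rows; each row shifts and turns the commanded pose from where the row before left it, along the tool's axes as they then stand; what a row does not reach is not made up. A row lasts 1/8 s, in which the tool goes at most 62.5 mm and 10.7 degrees, less where a joint would pass 70% of its speed; a pose out of reach is approached as far as the arm can. A call with a gripper value outside its range is refused whole. The fingers move at their own pace and stop on an object; FORCE is the grip in N (left out, the last holds). Time passes only in rows, so rows that do not move let the fingers close. It gives the time, the measured TCP pose, the force and the opening at its end, in the units of the state.
- manip.get_state(): the state, without advancing time (a new reading comes with each control period).
- manip.camera(name): name is "scene" or "top"; returns (picture, depth): 480x640x3 uint8, red, green, blue; 480x640 float32, m along the optical axis (not along the pixel's ray), 0 where there is no reading.
- manip.camera_model(name): a dict with "vertical_fov" (degrees; the focal length in pixels is half the picture's height over the tangent of half this angle, whatever the lens; pixels are square), "cx", "cy" (the principal point, pixels), "dist" ([k1, k2, p1, p2, k3] as OpenCV has them; the pictures are not rectified), "cam_to_world" (4x4, takes a point from camera to world coordinates). Camera axes: x right, y down, z forward; pixel columns grow to the right and rows downward; lengths in m; the calibration is good to about 2 mm. A picture is of the moment at which its call begins. camera_model takes no time and is no camera call.
- manip.sign_off(): hands the job in, once; it reports no verdict.
The state is a dict: "clock": time; "joint_pos": joint angles; "qd": joint speeds; "tau": joint torques, N m; "tcp_pos": TCP position; "orientation": TCP orientation; "contact_force": force on the tool from outside, world axes, zero at the start; "wrist_torque": the same for the moment, N m; "gripper_width": finger opening in m.
Only numpy, scipy, OpenCV 4.12 (cv2) and the standard library are available. Lean on these libraries where they do the work, as an engineer would, in place of code of your own. Each camera call takes 0.05 s, during which the arm holds its last target.

## Working session

There is one attempt and no reset: what is moved stays moved. The work goes in short steps, Python scripts to look and compute and a shell command to move; the robot and the scene stay as the last step left them, time stands still between calls to the robot, and variables do not carry over. Pictures are saved under pics/ and viewed, and the job is handed in when it is done.

```bash
mkdir -p pics; ls; python3 - <<'E'
from bench import manip
import cv2
print(manip.grip_depth, manip.get_state())
for n in ("scene","top"):
    im,d=manip.camera(n); cv2.imwrite(f"pics/{n}0.png",im[...,::-1]); print(n,manip.camera_model(n))
E
```

```text
pics
0.0187 {'clock': 0.0, 'joint_pos': array([ 1.24463353e+00,  3.53650525e-01,  1.63415429e+00, -1.20382179e-05,
        1.15518857e+00, -2.40039713e-03]), 'qd': array([-0.00018421, -0.00163186,  0.00023472, -0.00328054, -0.00029007,
        0.00259171]), 'tau': array([-6.51576684e-04, -5.93839967e+01, -3.34224594e+01,  6.98772236e-02,
        2.33664812e-02, -7.70162524e-05]), 'tcp_pos': array([0.1986761 , 0.59204583, 0.21385358]), 'orientation': array([-1.09109917e-04,  1.61172655e-01,  9.86925977e-01, -6.91839036e-04]), 'contact_force': array([-0.20297461,  0.48627141, -0.60778886]), 'wrist_torque': array([-0.03421617, -0.00554303,  0.01423064]), 'gripper_width': 0.09187608499845601}
scene {'vertical_fov': 53.17022917295736, 'cx': 325.58099873374476, 'cy': 239.0340386098102, 'dist': array([0.03537152, 0.        , 0.        , 0.        , 0.        ]), 'cam_to_world': array([[ 0.49859176,  0.57471284, -0.64893098,  1.22500214],
       [ 0.86678661, -0.33861329,  0.36609018, -0.38734524],
       [-0.00933993, -0.74501423, -0.66698319,  0.84228822],
       [ 0.        ,  0.        ,  0.        ,  1.        ]])}
top {'vertical_fov': 57.00617352884982, 'cx': 307.3730697152578, 'cy': 244.72360613193496, 'dist': array([-0.04516006,  0.        ,  0.        ,  0.        ,  0.        ]), 'cam_to_world': array([[-0.00273885, -0.99303153,  0.11781711,  0.37445832],
       [-0.99993801,  0.00399116,  0.01039461,  0.03652437],
       [-0.0107924 , -0.11778133, -0.99298091,  1.11048535],
       [ 0.        ,  0.        ,  0.        ,  1.        ]])}
```

View pics/scene0.png

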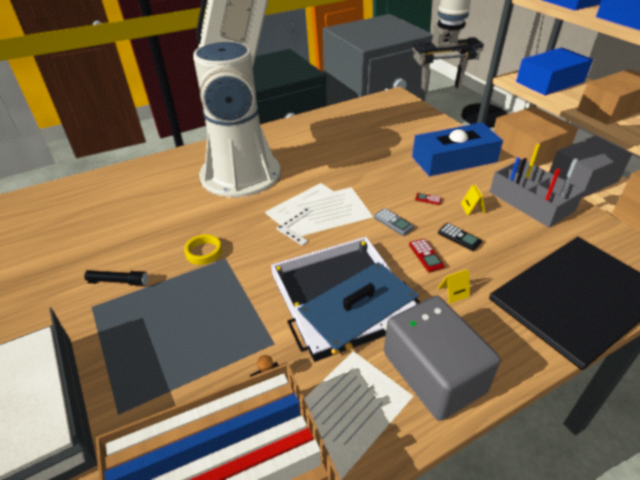

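View pics/top0.png

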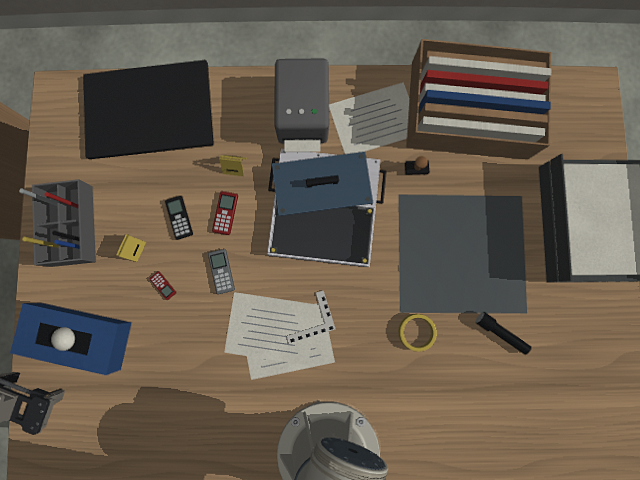

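The top view shows the black handset at (178,217), the large red one at (225,212), the grey one at (219,271) and the small red decoy at (161,285). The cover's bar is at (322,182), the box spans about (268-385, 152-266), and the mat is centred near (462,253).

```bash
cat > h.py <<'E'
import numpy as np, cv2
from bench import manip
def K(n):
    m=manip.camera_model(n); f=240/np.tan(np.radians(m["vertical_fov"])/2)
    return np.array([[f,0,m["cx"]],[0,f,m["cy"]],[0,0,1]]),np.array(m["dist"]),np.array(m["cam_to_world"])
def rays(n,px):
    k,d,T=K(n); u=cv2.undistortPoints(np.array(px,float).reshape(-1,1,2),k,d).reshape(-1,2)
    return T[:3,3],np.c_[u,np.ones(len(u))]@T[:3,:3].T   # origin, dirs with unit optical depth
def onplane(n,px,z):
    o,r=rays(n,px); return o+r*((z-o[2])/r[:,2])[:,None]
def withdepth(n,px,dep):
    o,r=rays(n,px); px=np.array(px).astype(int); return o+r*dep[px[:,1],px[:,0]][:,None]
def proj(n,P):
    k,d,T=K(n); R=T[:3,:3].T; return cv2.projectPoints(np.array(P,float).reshape(-1,1,3),cv2.Rodrigues(R)[0],-R@T[:3,3],k,d)[0].reshape(-1,2)
def tri(pa,pb):
    oa,ra=rays("top",[pa]);ob,rb=rays("scene",[pb]);ra=ra[0];rb=rb[0]
    s=np.linalg.lstsq(np.c_[ra,-rb],ob-oa,rcond=None)[0]
    A=oa+ra*s[0];B=ob+rb*s[1]; return (A+B)/2,np.linalg.norm(A-B)
def snap(n,tag,crop=None,s=1):
    im,d=manip.camera(n); b=im[...,::-1].copy()
    c=b if crop is None else b[crop[1]:crop[3],crop[0]:crop[2]]
    cv2.imwrite(f"pics/{tag}.png",cv2.resize(c,None,fx=s,fy=s,interpolation=cv2.INTER_CUBIC)); return b,d
E
python3 - <<'E'
import cv2
a=cv2.imread("pics/top0.png")[140:310,130:400]; cv2.imwrite("pics/t1.png",cv2.resize(a,None,fx=2.9,fy=2.9,interpolation=cv2.INTER_CUBIC))
a=cv2.imread("pics/scene0.png")[180:370,250:500]; cv2.imwrite("pics/s1.png",cv2.resize(a,None,fx=3.1,fy=3.1,interpolation=cv2.INTER_CUBIC))
E
```

```text
(no output)
```

View pics/t1.png

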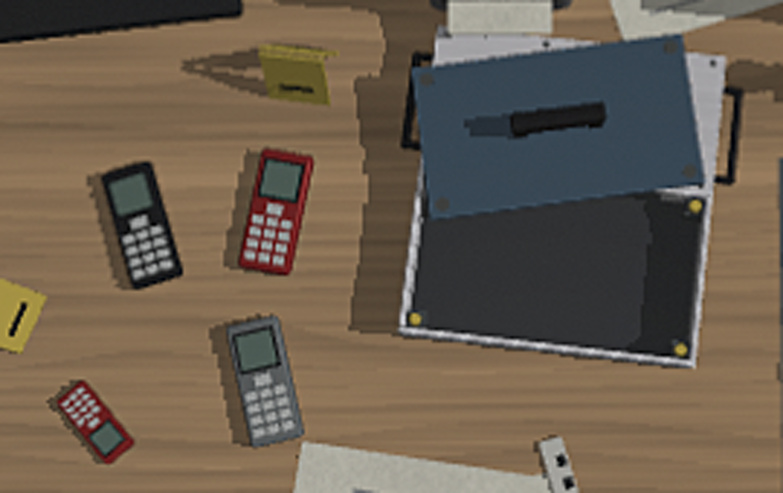

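View pics/s1.png

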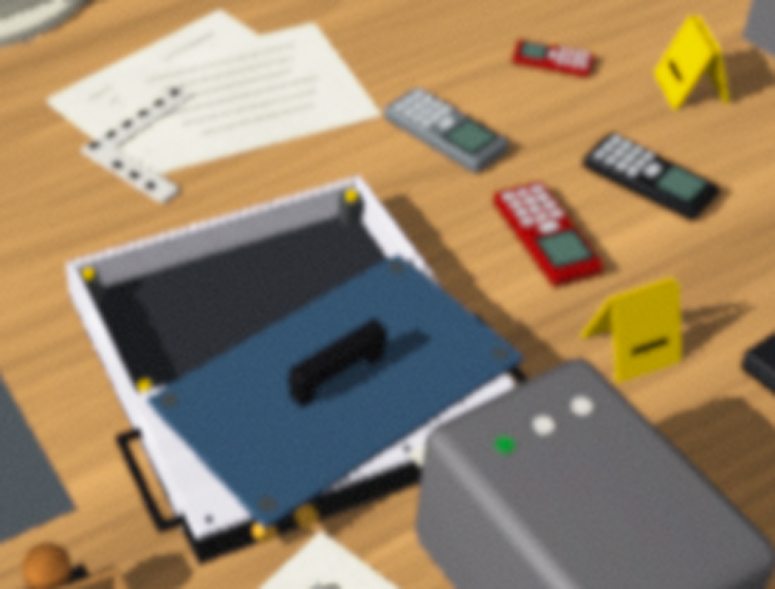

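```bash
cat >> h.py <<'E'
def rect(n,mask,z,minA=80,dep=None):
    out=[]
    cs,_=cv2.findContours(mask,cv2.RETR_EXTERNAL,cv2.CHAIN_APPROX_NONE)
    for c in cs:
        if cv2.contourArea(c)<minA: continue
        P=onplane(n,c.reshape(-1,2),z)[:,:2]
        (x,y),(w,h),a=cv2.minAreaRect((P*1000).astype(np.float32))
        if w<h: w,h,a=h,w,a+90
        out.append((x,y,w,h,(a+90)%180-90,c.reshape(-1,2).mean(0).round(1)))
    return out
E
python3 - <<'E'
from h import *
b=cv2.imread("pics/top0.png"); hsv=cv2.cvtColor(b,cv2.COLOR_BGR2HSV)
roi=np.zeros(b.shape[:2],np.uint8); roi[140:310,130:400]=255
def m(lo,hi): return cv2.inRange(hsv,lo,hi)&roi
_,dep=manip.camera("top"); 
red=m((0,130,60),(8,255,255))|m((170,130,60),(180,255,255))
print("red",*rect("top",cv2.morphologyEx(red,cv2.MORPH_CLOSE,np.ones((9,9))),.015),sep="\n")
blue=m((98,70,40),(118,255,200))
cm=cv2.morphologyEx(blue,cv2.MORPH_CLOSE,np.ones((15,15)))
print("cover",*rect("top",cm,.042),sep="\n")
yel=m((22,110,80),(36,255,255)); print("yel",*rect("top",yel,.033,8),sep="\n")
for p in [(178,217),(225,212),(219,271),(161,285),(300,205),(320,235),(355,190),(322,182),(250,300),(462,253),(340,160),(310,220)]:
    print(p, withdepth("top",[p],dep)[0].round(4))
for x0,y0,x1,y1 in [(155,185,205,245),(195,240,240,300)]:
    print(hsv[(y0+y1)//2+ -4,x0:x1].tolist())
E
```

```text
red
(404.3839111328125, 409.7200622558594, 72.54435729980469, 31.07286262512207, 40.94192123413086, array([162.3, 285.3]))
(587.1176147460938, 256.5267639160156, 107.02610778808594, 47.076416015625, -10.66583251953125, array([224.9, 212.5]))
cover
(654.4814453125, 12.315475463867188, 234.6332550048828, 134.13449096679688, -83.03930568695068, array([321.1, 183.5]))
yel
(464.15167236328125, -91.70101928710938, 8.725574493408203, 8.5968599319458, -45.55400466918945, array([364.4, 260. ]))
(493.3812561035156, 478.60943603515625, 55.287513732910156, 42.9959716796875, -20.315048217773438, array([135.4, 248.1]))
(587.0315551757812, -106.3275375366211, 7.636501312255859, 7.433660984039307, -1.1350555419921875, array([369.2, 210.5]))
(705.572998046875, 238.89666748046875, 67.97589874267578, 47.89105224609375, 82.15509033203125, array([232.8, 164.4]))
(178, 217) [0.5764 0.3754 0.0156]
(225, 212) [0.5883 0.2557 0.0167]
(219, 271) [0.4395 0.2682 0.0149]
(161, 285) [0.4049 0.4138 0.0126]
(300, 205) [0.5998 0.0656 0.0421]
(320, 235) [0.5305 0.0161 0.0028]
(355, 190) [ 0.637  -0.0704  0.0419]
(322,
[... 857 characters left out ...]
16, 99, 142], [16, 97, 144], [16, 97, 144]]
[[16, 98, 133], [16, 98, 133], [16, 99, 132], [16, 97, 134], [16, 96, 133], [16, 97, 132], [16, 97, 132], [16, 96, 133], [16, 96, 133], [16, 98, 138], [16, 95, 86], [17, 91, 81], [16, 91, 84], [16, 92, 86], [15, 99, 90], [15, 64, 64], [102, 16, 81], [130, 22, 35], [77, 46, 78], [77, 43, 96], [76, 40, 96], [78, 40, 96], [76, 44, 99], [76, 40, 82], [79, 43, 65], [77, 44, 52], [84, 34, 37], [83, 39, 26], [90, 8, 34], [100, 14, 55], [110, 16, 49], [90, 9, 89], [90, 11, 94], [100, 14, 109], [100, 30, 76], [16, 107, 138], [16, 97, 131], [15, 97, 129], [15, 97, 129], [15, 99, 129], [15, 98, 128], [15, 98, 128], [15, 97, 129], [16, 95, 134], [16, 96, 133]]
```

```bash
python3 - <<'E'
from h import *
b=cv2.imread("pics/top0.png"); hsv=cv2.cvtColor(b,cv2.COLOR_BGR2HSV)
nw=(~cv2.inRange(hsv,(8,70,40),(24,255,255)))
def win(x0,y0,x1,y1):
    r=np.zeros(b.shape[:2],np.uint8); r[y0:y1,x0:x1]=255; return r
k=np.ones((5,5))
for nm,w in dict(black=(155,185,202,250),red=(205,185,245,240),grey=(195,240,236,300)).items():
    print(nm,rect("top",cv2.morphologyEx(nw&win(*w),cv2.MORPH_OPEN,k),.015))
yel=cv2.inRange(hsv,(22,110,80),(36,255,255)); print("fl",rect("top",yel&win(265,240,285,260),.033,2))
mat=cv2.inRange(hsv,(80,10,20),(125,120,90))&win(385,180,535,325)
print("mat",rect("top",cv2.morphologyEx(mat,cv2.MORPH_OPEN,k),.002,500))
dep=manip.camera("top")[1]
ys,xs=np.mgrid[200:300:5,405:480:5]; P=withdepth("top",np.c_[xs.ravel(),ys.ravel()],dep); print("mat z",np.median(P[:,2]),P[:,2].std())
ys,xs=np.mgrid[212:255:3,285:350:3]; P=withdepth("top",np.c_[xs.ravel(),ys.ravel()],dep); print("floor z",np.median(P[:,2]))
# scene view checks
s=cv2.imread("pics/scene0.png"); hs=cv2.cvtColor(s,cv2.COLOR_BGR2HSV)
bl=cv2.inRange(hs,(98,100,40),(118,255,200)); r=np.zeros_like(bl); r[255:360,290:425]=255
print("cover scene",rect("scene",cv2.morphologyEx(bl&r,cv2.MORPH_CLOSE,np.ones((15,15))),.042,500))
y=cv2.inRange(hs,(20,120,90),(36,255,255)); r[:]=0; r[230:320,270:380]=255
print("pins scene",rect("scene",y&r,.033,2))
red=cv2.inRange(hs,(0,140,60),(8,255,255))|cv2.inRange(hs,(170,140,60),(180,255,255)); r[:]=0;r[230:280,400:450]=255
print("red scene",rect("scene",cv2.morphologyEx(red&r,cv2.MORPH_CLOSE,np.ones((9,9))),.010))
E
```

```text
black [(576.6142578125, 374.7641906738281, 106.18118286132812, 45.550682067871094, 17.91720199584961, array([178.4, 217.2]))]
red [(587.1202392578125, 256.5406188964844, 107.02610778808594, 47.10462188720703, -10.66583251953125, array([224.9, 212.6]))]
grey [(439.632080078125, 263.5751037597656, 108.06153106689453, 47.33049011230469, 13.763307571411133, array([220.7, 271. ]))]
fl [(490.828125, 133.44808959960938, 7.455573081970215, 7.3760271072387695, 0.34793001413345337, array([272.7, 249.7]))]
mat [(483.8091735839844, -341.5760498046875, 316.7947082519531, 296.9873046875, 89.3373031616211, array([461.4, 254. ]))]
mat z 0.0009551883936682604 0.0903066997366758
floor z 0.004061359522941732
cover scene [(660.4503784179688, 11.515693664550781, 232.5840606689453, 138.65615844726562, -82.92859363555908, array([356.9, 303.7]))]
pins scene [(588.8704833984375, -105.23344421386719, 8.9628267288208, 8.592384338378906, 59.59315490722656, array([295.8, 303.6])), (470.1833190917969, -90.73860168457031, 13.560276985168457, 7.114073276519775, -25.840553283691406, array([278.5, 268. ])), (497.4137878417969, 129.095947265625, 13.930326461791992, 10.175662994384766, -66.3670482635498, array([362.6, 243. ]))]
red scene [(593.8067016601562, 257.06597900390625, 111.37384033203125, 51.036773681640625, -12.242431640625, array([426.7, 257.3]))]
```

```bash
cat >> h.py <<'E'
from scipy.spatial.transform import Rotation as Ro
def plan(x,y,z,ang=None):
    """target TCP (mm) and tool-y direction (deg, mod 180): prints turn, then shift in tool axes after turn"""
    s=manip.get_state(); q=s["orientation"]; R=Ro.from_quat([q[1],q[2],q[3],q[0]])
    cur=np.degrees(np.arctan2(*R.as_matrix()[[1,0],[1,1]]))
    t=0 if ang is None else -((ang-cur+90)%180-90)
    R2=R*Ro.from_rotvec([0,0,np.radians(t)])
    d=R2.inv().apply(np.array([x,y,z])/1000-s["tcp_pos"])
    print("cur",(s["tcp_pos"]*1000).round(1),"yang %.1f"%cur,"tilt %.2f"%np.degrees(np.arccos(-R.as_matrix()[2,2])),"| turn %.4f rad"%np.radians(t),"shift mm",(d*1000).round(1),"t %.2f"%s["clock"],"F",s["contact_force"].round(1),"w %.1f"%(s["gripper_width"]*1e3),"j6 %.2f"%s["joint_pos"][5])
E
python3 -c "
from h import *
plan(650.5,12,150,7)"
```

```text
cur [198.8 592.2 214.1] yang 71.4 tilt 0.05 | turn 1.1248 rad shift mm [-630.9  377.7   64.5] t 0.20 F [ 0.  -0.6 -0.1] w 91.7 j6 -0.00
```

```bash
python3 - <<'E'
from h import *
im,dep=manip.camera("top")
ys,xs=np.mgrid[160:205,285:360]; px=np.c_[xs.ravel(),ys.ravel()]
P=withdepth("top",px,dep); m=(P[:,2]>.064)&(P[:,2]<.078); print(m.sum(),np.median(P[m,2]))
print(cv2.minAreaRect((P[m,:2]*1000).astype(np.float32)))
# two-view height of bar: centroids
im2,d2=manip.camera("scene"); ys,xs=np.mgrid[275:320,335:385]; q=np.c_[xs.ravel(),ys.ravel()]
Q=withdepth("scene",q,d2); m2=(Q[:,2]>.066)&(Q[:,2]<.08); print(m2.sum(),cv2.minAreaRect((Q[m2,:2]*1000).astype(np.float32)))
print(tri(px[m].mean(0),q[m2].mean(0)))
E
python3 -m inch '[[1,[0,0,0],0.16],[1,[0,0,0],0.16],[1,[0,0,0],0.16],[1,[0,0,0],0.16],[1,[0,0,0],0.16],[1,[0,0,0],0.16],[1,[0,0,0],0.165],[1,[0,0,0],0]]'
```

```text
228 0.0713794667350639
((655.900390625, 11.588310241699219), (16.6746826171875, 79.62944030761719), 7.7554545402526855)
228 ((659.4451293945312, 12.19857406616211), (18.451425552368164, 82.43475341796875), 6.743192672729492)
(array([0.65710829, 0.01195775, 0.06566786]), np.float64(0.0014431781805472337))
clock: 1.3
tcp_pos: [0.1989, 0.5925, 0.2145]
orientation: [0.0, 0.662, 0.749, -0.0]
contact_force: [-0.1, 0.1, -0.2]
gripper_width: 0.0913
```

```bash
python3 -m inch '[[1,[-0.052,0.031,0],0],[1,[-0.052,0.031,0],0],[1,[-0.052,0.031,0],0],[1,[-0.052,0.031,0],0],[1,[-0.052,0.031,0],0],[1,[-0.052,0.031,0],0],[1,[-0.052,0.031,0],0],[1,[-0.052,0.031,0],0]]'; python3 -c "
from h import *
plan(656,12,130,7)"
```

```text
clock: 2.3
tcp_pos: [0.4967, 0.2081, 0.2149]
orientation: [0.0, 0.661, 0.75, 0.0]
contact_force: [0.9, 1.1, -0.0]
gripper_width: 0.0918
cur [496.7 208.1 214.9] yang 7.3 tilt 0.04 | turn 0.0044 rad shift mm [-214.1  134.1   84.9] t 2.30 F [ 0.9  1.1 -0. ] w 91.8 j6 0.27
```

```bash
python3 -m inch '[[1,[-0.052,0.032,0],0],[1,[-0.052,0.032,0],0],[1,[-0.052,0.032,0],0],[1,[-0.05,0.032,0],0.004],[1,[0,0,0.04],0],[1,[0,0,0.04],0],[1,[0,0,0],0],[1,[0,0,0],0]]'; python3 -c "
from h import *
plan(656,12,47,7)
snap('scene','s2',(200,120,500,400),2)"
```

```text
clock: 3.3
tcp_pos: [0.6486, 0.0211, 0.136]
orientation: [0.0, 0.663, 0.748, 0.0]
contact_force: [-0.3, 0.2, 0.2]
gripper_width: 0.0921
cur [648.6  21.1 136. ] yang 6.9 tilt 0.08 | turn -0.0023 rad shift mm [-9.9  6.2 89. ] t 3.30 F [-0.3  0.2  0.2] w 92.1 j6 -0.09
```

View pics/s2.png

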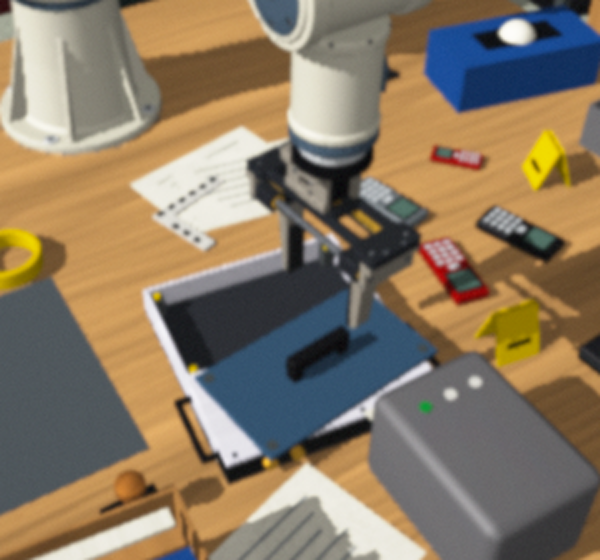

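The picture shows the open jaws straddling the bar (bar at (318,352) in the crop), so I go down.

```bash
python3 -m inch '[[0,[-0.01,0.006,0],0],[0,[0,0,0.03],0],[0,[0,0,0.03],0],[0,[0,0,0.018],0],[0,[0,0,0.01],0],[0,[0,0,0],0],[0,[0,0,0],0]]' 40; python3 -c "
from h import *
plan(656,12,47,7)"; python3 -m inch '[[-1,[0,0,0],0],[-1,[0,0,0],0],[-1,[0,0,0],0],[-1,[0,0,0],0],[-1,[0,0,0],0]]' 40;python3 -c "
from h import *
plan(656,12,47,7)"
```

```text
clock: 4.22
tcp_pos: [0.6556, 0.0117, 0.0476]
orientation: [0.001, 0.664, 0.748, 0.0]
contact_force: [0.1, 0.7, -0.1]
gripper_width: 0.046
cur [655.6  11.7  47.6] yang 6.8 tilt 0.08 | turn -0.0040 rad shift mm [0.3 0.4 0.6] t 4.22 F [ 0.1  0.7 -0.1] w 46.0 j6 -0.10
clock: 4.85
tcp_pos: [0.6554, 0.0117, 0.0469]
orientation: [0.0, 0.664, 0.748, 0.0]
contact_force: [1.2, 0.3, 2.8]
gripper_width: 0.0158
cur [655.4  11.7  46.9] yang 6.8 tilt 0.05 | turn -0.0041 rad shift mm [ 0.2  0.7 -0.1] t 4.85 F [1.2 0.3 2.8] w 15.8 j6 -0.10
```

Gripped (15.8 mm wide, as the bar should be). Lifting.

```bash
python3 -m inch '[[-1,[0,0,-0.02],0],[-1,[0,0,-0.03],0],[-1,[0,0,-0.03],0],[-1,[0,0,-0.03],0],[-1,[0,0,0],0],[-1,[0,0,0],0]]' 40;python3 -c "
from h import *
plan(484,-342,170,0)
snap('scene','s3',(200,120,500,400),2)"
```

```text
clock: 5.6
tcp_pos: [0.654, 0.0116, 0.1558]
orientation: [-0.001, 0.664, 0.748, -0.0]
contact_force: [-0.1, -0.5, -3.3]
gripper_width: 0.0154
cur [654.   11.6 155.8] yang 6.8 tilt 0.08 | turn 0.1179 rad shift mm [-353.6 -170.   -14. ] t 5.60 F [-0.1 -0.5 -3.3] w 15.4 j6 -0.10
```

View pics/s3.png

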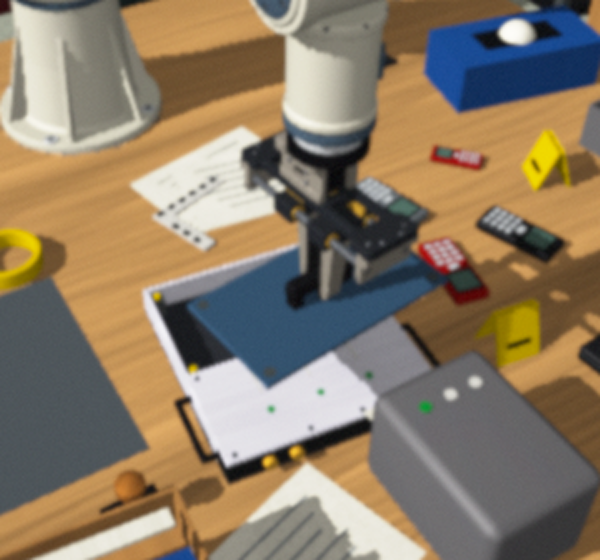

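The cover hangs level from the jaws, clear of the box. Carrying it to the mat.

```bash
python3 -m inch '[[-1,[0,0,0],0.06],[-1,[0,0,0],0.058],[-1,[-0.03,-0.0145,0],0],[-1,[-0.04,-0.019,0],0],[-1,[-0.04,-0.019,0],0],[-1,[-0.04,-0.019,0],0],[-1,[-0.04,-0.019,0],0],[-1,[-0.04,-0.019,0],0]]'; python3 -m inch '[[-1,[-0.04,-0.019,0],0],[-1,[-0.04,-0.019,0],0],[-1,[-0.03,-0.015,0],0],[-1,[-0.012,-0.006,0],0],[-1,[0,0,0],0],[-1,[0,0,0],0]]'; python3 -c "
from h import *
plan(484,-342,13,0)"
```

```text
clock: 6.65
tcp_pos: [0.5438, -0.2192, 0.1551]
orientation: [-0.001, 0.707, 0.707, -0.001]
contact_force: [0.3, -0.5, -2.8]
gripper_width: 0.0157
clock: 7.4
tcp_pos: [0.4867, -0.3393, 0.1562]
orientation: [-0.0, 0.707, 0.707, 0.0]
contact_force: [0.2, 0.2, -3.1]
gripper_width: 0.0157
cur [ 486.7 -339.3  156.2] yang 0.0 tilt 0.05 | turn 0.0005 rad shift mm [ -2.9  -2.6 143.2] t 7.40 F [ 0.2  0.2 -3.1] w 15.7 j6 -0.61
```

```bash
python3 -m inch '[[-1,[0,0,0.03],0],[-1,[0,0,0.04],0],[-1,[0,0,0.03],0],[-1,[0,0,0.02],0],[-1,[0,0,0.015],0],[-1,[0,0,0.006],0],[-1,[0,0,0],0],[-1,[0,0,0],0]]'; python3 -c "
from h import *
plan(484,-342,13,0)"
```

```text
clock: 8.4
tcp_pos: [0.487, -0.3406, 0.0164]
orientation: [0.001, 0.707, 0.707, 0.0]
contact_force: [0.4, -0.4, -3.4]
gripper_width: 0.0158
cur [ 487.  -340.6   16.4] yang 0.0 tilt 0.07 | turn 0.0000 rad shift mm [-1.4 -3.   3.4] t 8.40 F [ 0.4 -0.4 -3.4] w 15.8 j6 -0.61
```

```bash
python3 -m inch '[[-1,[0,0,0.002],0],[-1,[0,0,0.002],0],[-1,[0,0,0],0],[-1,[0,0,0],0]]'; python3 -c "
from h import *
plan(484,-342,13,0)"
```

```text
clock: 8.9
tcp_pos: [0.4863, -0.3403, 0.0116]
orientation: [-0.0, 0.707, 0.707, -0.0]
contact_force: [-0.6, 0.1, -3.5]
gripper_width: 0.0158
cur [ 486.3 -340.3   11.6] yang -0.0 tilt 0.00 | turn -0.0000 rad shift mm [-1.7 -2.3 -1.4] t 8.90 F [-0.6  0.1 -3.5] w 15.8 j6 -0.61
```

```bash
python3 -m inch '[[-1,[0,0,0.001],0],[-1,[0,0,0.001],0],[-1,[0,0,0],0],[0,[0,0,0],0],[0,[0,0,0],0],[0,[0,0,0],0],[0,[0,0,-0.06],0],[0,[0,0,-0.06],0]]'; python3 -m inch '[[0.3,[0,0,-0.06],0],[0.3,[0,0,0],0],[0.3,[0,0,0],0]]';python3 -c "
from h import *
plan(484,-342,13,0)
snap('top','t4')"
```

```text
clock: 9.9
tcp_pos: [0.4859, -0.3399, 0.1302]
orientation: [-0.001, 0.707, 0.707, -0.0]
contact_force: [1.5, -0.8, 0.9]
gripper_width: 0.0459
clock: 10.28
tcp_pos: [0.4861, -0.3401, 0.1891]
orientation: [-0.0, 0.707, 0.707, -0.0]
contact_force: [0.7, -0.7, -0.1]
gripper_width: 0.0598
cur [ 486.1 -340.1  189.1] yang -0.0 tilt 0.02 | turn -0.0000 rad shift mm [ -2.   -2.  176.1] t 10.28 F [ 0.7 -0.7 -0.1] w 59.8 j6 -0.61
```

View pics/t4.png

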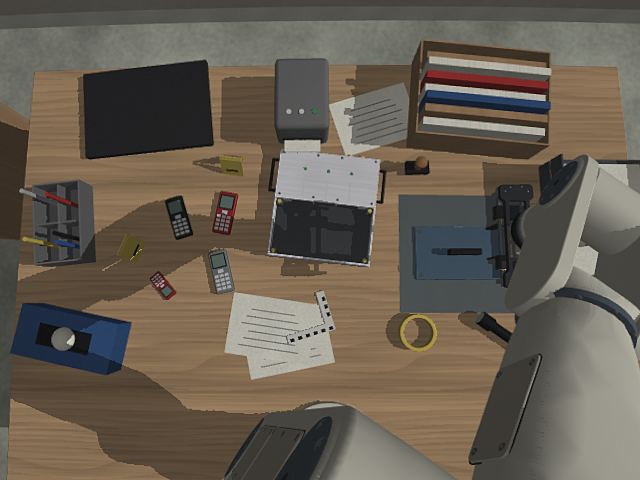

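The cover lies flat on the mat at about (455,252). The box is fully visible with all four pins and the deck, and the handsets have not moved. I measure the box from all its pins and recheck the handsets.

```bash
cat >> h.py <<'E'
def win(b,x0,y0,x1,y1):
    r=np.zeros(b.shape[:2],np.uint8); r[y0:y1,x0:x1]=255; return r
def phones(b,wins):
    hsv=cv2.cvtColor(b,cv2.COLOR_BGR2HSV); nw=(~cv2.inRange(hsv,(8,70,40),(24,255,255)))
    for nm,w in wins.items():
        for r in rect("top",cv2.morphologyEx(nw&win(b,*w),cv2.MORPH_OPEN,np.ones((5,5))),.015): print(nm,np.round(r[:5],1),r[5])
W=dict(black=(155,185,202,250),red=(205,185,245,240),grey=(195,240,236,300))
def pins(b,z=.033):
    hsv=cv2.cvtColor(b,cv2.COLOR_BGR2HSV); y=cv2.inRange(hsv,(22,100,70),(36,255,255))&win(b,264,190,384,270)
    cs,_=cv2.findContours(y,cv2.RETR_EXTERNAL,cv2.CHAIN_APPROX_NONE)
    o=[]
    for c in cs:
        mm=np.zeros_like(y); cv2.drawContours(mm,[c],-1,255,-1); yy,xx=np.nonzero(mm); o.append((onplane("top",[(xx.mean(),yy.mean())],z)[0,:2]*1000).round(1).tolist()+[len(xx)])
    return o
E
python3 - <<'E'
from h import *
b=cv2.imread("pics/t4.png"); print(*pins(b),sep="\n"); phones(b,W)
im,dep=manip.camera("top")
ys,xs=np.mgrid[232:275:3,420:440:3]; P=withdepth("top",np.c_[xs.ravel(),ys.ravel()],dep); print("cover top z",np.median(P[:,2]))
ys,xs=np.mgrid[158:190:3,285:370:4]; P=withdepth("top",np.c_[xs.ravel(),ys.ravel()],dep); print("deck z",np.median(P[:,2]))
for p in [(178,217),(225,212),(219,271)]: print(withdepth("top",[p],dep)[0].round(4))
E
python3 -c "
from h import *
plan(587,256.5,150,79.3)"
```

```text
[463.6, -91.3, 14]
[490.6, 133.2, 13]
[587.3, -106.1, 15]
[613.4, 117.4, 14]
black [576.3 374.5 107.1  45.2  17.8] [178.4 217.3]
red [587.1 256.5 107.   47.1 -10.7] [224.9 212.6]
grey [439.4 263.4 107.5  47.6  13.8] [220.9 271.2]
cover top z 0.006317243033250097
deck z 0.035932772669343915
[0.5768 0.3761 0.0132]
[0.5883 0.2558 0.0162]
[0.4396 0.2686 0.013 ]
cur [ 485.5 -339.6  187.8] yang 0.0 tilt 0.17 | turn -1.3840 rad shift mm [ 10.8 604.6  38.5] t 10.38 F [-1.   0.4 -0.5] w 59.6 j6 -0.61
```

```bash
python3 -m inch '[[0.5,[0,0,0],-0.173],[0.5,[0,0,0],-0.173],[0.5,[0,0,0],-0.173],[0.5,[0,0,0],-0.173],[0.5,[0,0,0],-0.173],[0.5,[0,0,0],-0.173],[0.5,[0,0,0],-0.173],[0.5,[0,0,0],-0.173]]'; python3 -m inch '[[0.5,[0,0.04,0],0],[0.5,[0,0.05,0],0],[0.5,[0,0.05,0],0],[0.5,[0,0.05,0],0],[0.5,[0,0.05,0],0],[0.5,[0,0.05,0],0],[0.5,[0,0.05,0],0],[0.5,[0,0.05,0],0]]' 30; python3 -c "
from h import *
plan(587,256.5,150,79.3)"
```

```text
clock: 11.38
tcp_pos: [0.4855, -0.3397, 0.1875]
orientation: [-0.001, 0.09, 0.996, 0.001]
contact_force: [-0.8, 0.0, 0.3]
gripper_width: 0.0688
clock: 12.38
tcp_pos: [0.558, 0.0445, 0.1878]
orientation: [-0.001, 0.093, 0.996, -0.0]
contact_force: [-0.4, -0.0, 1.1]
gripper_width: 0.0693
cur [558.   44.5 187.8] yang 79.3 tilt 0.17 | turn -0.0000 rad shift mm [ 10.8 213.8  37.6] t 12.38 F [-0.4 -0.   1.1] w 69.3 j6 -1.31
```

```bash
python3 -m inch '[[0.5,[0.01,0.05,0],0],[0.5,[0,0.05,0],0],[0.5,[0,0.05,0],0],[0.5,[0,0.045,0],0],[0.5,[0,0.01,0],0],[0.5,[0,0,0.03],0],[0.5,[0,0,0],0],[0.5,[0,0,0],0]]'; python3 -c "
from h import *
plan(587,256.5,3,79.3)
snap('scene','s5',(330,150,530,300),3)"
```

```text
clock: 13.38
tcp_pos: [0.587, 0.2455, 0.1596]
orientation: [-0.0, 0.094, 0.996, -0.0]
contact_force: [0.3, 0.4, 0.1]
gripper_width: 0.069
cur [587.  245.5 159.6] yang 79.3 tilt 0.05 | turn -0.0007 rad shift mm [  1.9  10.9 156.6] t 13.38 F [0.3 0.4 0.1] w 69.0 j6 -0.99
```

View pics/s5.png

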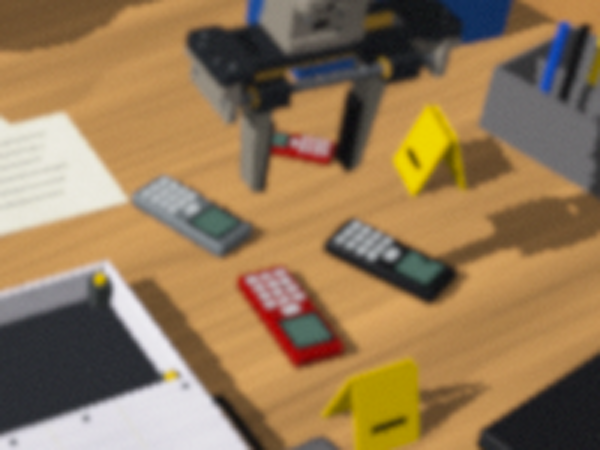

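The red handset lies where measured and nothing has been disturbed. Descending onto it.

```bash
python3 -m inch '[[0.5,[0.002,0.011,0],0],[0.5,[0,0,0.05],0],[0.5,[0,0,0.05],0],[0.5,[0,0,0.035],0],[0.5,[0,0,0.015],0],[0.5,[0,0,0.006],0],[0.5,[0,0,0],0],[0.5,[0,0,0],0]]'; python3 -c "
from h import *
plan(587,256.5,3,79.3)"
```

```text
clock: 14.42
tcp_pos: [0.5881, 0.2578, 0.005]
orientation: [0.001, 0.093, 0.996, 0.001]
contact_force: [-0.8, 0.9, -0.1]
gripper_width: 0.069
cur [588.1 257.8   5. ] yang 79.3 tilt 0.13 | turn -0.0001 rad shift mm [ 0.8 -1.5  2. ] t 14.43 F [-0.8  0.9 -0.1] w 69.0 j6 -0.97
```

```bash
python3 -m inch '[[0.5,[0,0,0.002],0],[-1,[0,0,0],0],[-1,[0,0,0],0],[-1,[0,0,0],0],[-1,[0,0,0],0],[-1,[0,0,0],0]]' 30; python3 -m inch '[[-1,[0,0,-0.02],0],[-1,[0,0,-0.03],0],[-1,[0,0,-0.03],0],[-1,[0,0,-0.03],0],[-1,[0,0,0],0],[-1,[0,0,0],0]]';  python3 -c "
from h import *
plan(555.5,69.7,113,83.15)
snap('scene','s6',(330,150,530,300),3)"
```

```text
clock: 15.18
tcp_pos: [0.5872, 0.2574, 0.0017]
orientation: [0.0, 0.093, 0.996, 0.0]
contact_force: [-0.4, -0.0, 0.8]
gripper_width: 0.0459
clock: 15.92
tcp_pos: [0.5868, 0.2572, 0.1115]
orientation: [-0.0, 0.093, 0.996, -0.0]
contact_force: [0.4, 0.3, -1.6]
gripper_width: 0.0457
cur [586.8 257.2 111.5] yang 79.3 tilt 0.01 | turn -0.0672 rad shift mm [   8.7 -189.9   -1.5] t 15.93 F [ 0.4  0.3 -1.6] w 45.7 j6 -0.97
```

View pics/s6.png

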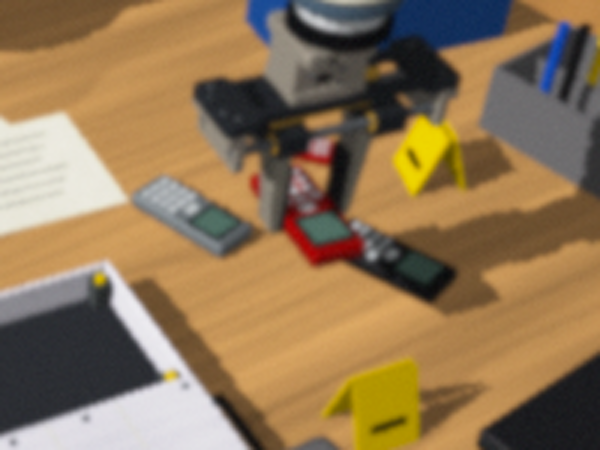

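The red handset is held level between the jaws at (310,210) in the crop. Next it goes over the hatch in front of the left lane.

```bash
python3 -m inch '[[-1,[0.009,-0.02,0],-0.067],[-1,[0,-0.04,0],0],[-1,[0,-0.045,0],0],[-1,[0,-0.045,0],0],[-1,[0,-0.03,0],0],[-1,[0,-0.01,0],0],[-1,[0,0,0],0],[-1,[0,0,0],0]]'; python3 -c "
from h import *
plan(555.5,69.7,6,83.15)"
```

```text
clock: 16.98
tcp_pos: [0.5544, 0.0715, 0.1113]
orientation: [-0.0, 0.06, 0.998, 0.0]
contact_force: [1.0, -0.3, -1.1]
gripper_width: 0.0458
cur [554.4  71.5 111.3] yang 83.2 tilt 0.02 | turn 0.0003 rad shift mm [ -1.4  -1.7 105.3] t 16.98 F [ 1.  -0.3 -1.1] w 45.8 j6 -1.33
```

```bash
python3 -m inch '[[-1,[-0.001,-0.002,0.03],0],[-1,[0,0,0.025],0],[-1,[0,0,0],0],[-1,[0,0,0],0]]'; python3 -c "
from h import *
plan(555.5,69.7,6,83.15)
snap('scene','s7',(250,180,450,330),3)
snap('top','t7',(240,130,410,280),4)"
```

```text
clock: 17.48
tcp_pos: [0.5556, 0.0692, 0.0572]
orientation: [0.0, 0.059, 0.998, 0.0]
contact_force: [0.5, -0.2, -0.2]
gripper_width: 0.0457
cur [555.6  69.2  57.2] yang 83.2 tilt 0.04 | turn 0.0005 rad shift mm [ 0.2  0.5 51.2] t 17.48 F [ 0.5 -0.2 -0.2] w 45.7 j6 -1.33
```

View pics/s7.png

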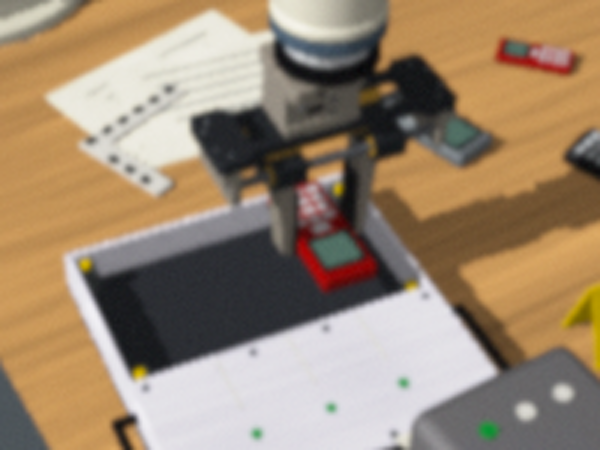

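View pics/t7.png

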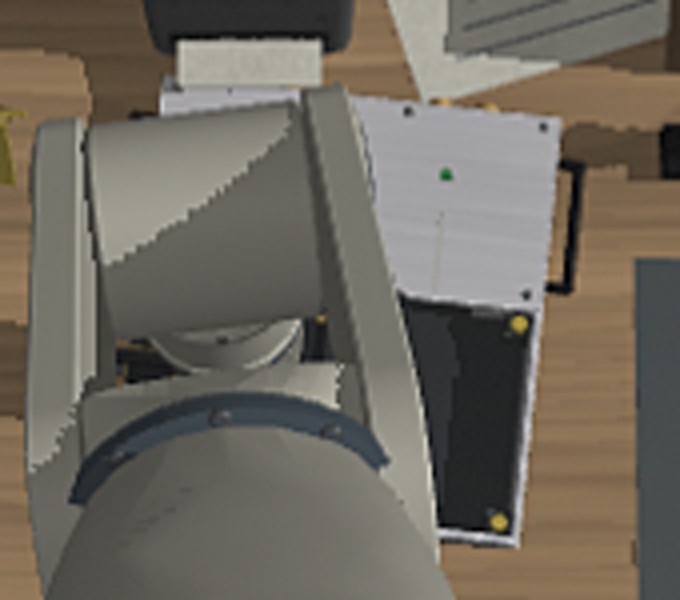

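The red handset hangs over the hatch at (335,250), lined up with the left lane's line on the deck. Lowering it to the floor.

```bash
python3 -m inch '[[-1,[0,0,0.025],0],[-1,[0,0,0.015],0],[-1,[0,0,0.006],0],[-1,[0,0,0.003],0],[-1,[0,0,0],0],[-1,[0,0,0],0]]'; python3 -c "
from h import *
plan(600.2,64.3,6,83.15)"
```

```text
clock: 18.32
tcp_pos: [0.5554, 0.0685, 0.008]
orientation: [0.0, 0.06, 0.998, 0.0]
contact_force: [-0.0, -0.6, -0.9]
gripper_width: 0.0461
cur [555.4  68.5   8. ] yang 83.1 tilt 0.04 | turn -0.0003 rad shift mm [-45.    1.2   2.1] t 18.32 F [-0.  -0.6 -0.9] w 46.1 j6 -1.33
```

```bash
python3 -m inch '[[-1,[-0.009,0.001,0.001],0],[-1,[-0.012,0,0],0],[-1,[-0.012,0,0],0],[-1,[-0.01,0,0],0],[-1,[0,0,0],0],[-1,[0,0,0],0]]'; python3 -c "
from h import *
plan(600.2,64.3,6,83.15)"
```

```text
clock: 19.08
tcp_pos: [0.5974, 0.0643, 0.0064]
orientation: [-0.0, 0.06, 0.998, -0.0]
contact_force: [-1.2, -0.5, -0.7]
gripper_width: 0.0458
cur [597.4  64.3   6.4] yang 83.1 tilt 0.05 | turn -0.0003 rad shift mm [-2.8  0.3  0.4] t 19.07 F [-1.2 -0.5 -0.7] w 45.8 j6 -1.35
```

```bash
python3 -m inch '[[0.26,[0,0,0],0],[0.26,[0,0,0],0],[0.26,[0,0,0],0],[0.26,[0,0,-0.03],0],[0.26,[0,0,-0.03],0],[0.26,[0.04,0,0],0],[-1,[0.04,0,0],0],[-1,[0,0,0],0]]'; python3 -c "
from h import *
plan(524,72,10,83.15)
snap('scene','s8',(250,180,450,330),3)"
```

```text
clock: 20.08
tcp_pos: [0.5154, 0.074, 0.0665]
orientation: [-0.001, 0.06, 0.998, -0.0]
contact_force: [0.2, 0.9, 0.3]
gripper_width: 0.0398
cur [515.4  74.   66.5] yang 83.2 tilt 0.14 | turn 0.0004 rad shift mm [-8.9 -0.9 56.5] t 20.07 F [0.2 0.9 0.3] w 39.8 j6 -1.31
```

View pics/s8.png

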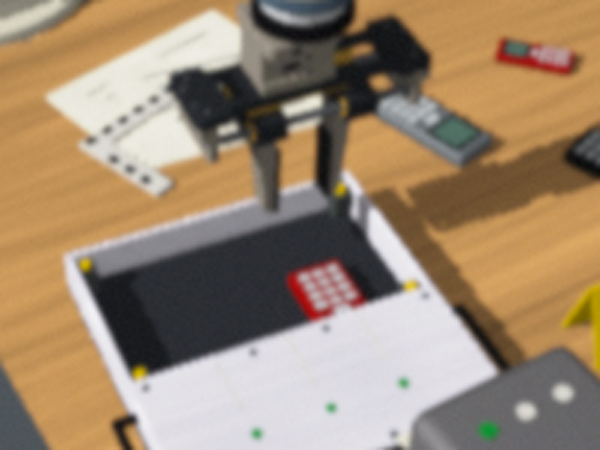

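The red handset is half under the deck, square to the lane. Closing the fingers and pushing it from its near end.

```bash
python3 -m inch '[[-1,[0,0,0.03],0],[-1,[0,0,0.02],0],[-1,[0,0,0.006],0],[-1,[0,0,0],0],[-1,[-0.012,0,0],0],[-1,[-0.012,0,0],0],[-1,[-0.012,0,0],0],[-1,[-0.01,0,0],0]]'; python3 -m inch '[[-1,[-0.008,0,0],0],[-1,[-0.008,0,0],0],[-1,[0,0,0],0],[-1,[0,0,0],0]]';python3 -c "
from h import *
plan(538.7+50*.9929+58*.1193,13.3-50*.1193+58*.9929,10,83.15)"
```

```text
clock: 21.12
tcp_pos: [0.5652, 0.0683, 0.0108]
orientation: [0.0, 0.06, 0.998, 0.0]
contact_force: [-0.8, -0.3, 0.5]
gripper_width: 0.0005
clock: 21.62
tcp_pos: [0.5797, 0.0665, 0.0105]
orientation: [-0.0, 0.06, 0.998, -0.0]
contact_force: [-0.1, -0.1, 0.7]
gripper_width: 0.0004
cur [579.7  66.5  10.5] yang 83.1 tilt 0.02 | turn -0.0003 rad shift mm [-15.6   0.3   0.5] t 21.62 F [-0.1 -0.1  0.7] w 0.4 j6 -1.34
```

```bash
python3 -m inch '[[-1,[-0.006,0,0],0],[-1,[-0.005,0,0],0],[-1,[-0.003,0,0],0],[-1,[0,0,0],0],[-1,[0,0,0],0]]';python3 -c "
from h import *
plan(538.7+50*.9929+58*.1193,13.3-50*.1193+58*.9929,10,83.15)"
```

```text
clock: 22.25
tcp_pos: [0.5938, 0.0648, 0.0105]
orientation: [-0.0, 0.06, 0.998, -0.0]
contact_force: [-0.4, -0.8, 0.8]
gripper_width: 0.0006
cur [593.8  64.8  10.5] yang 83.1 tilt 0.00 | turn -0.0003 rad shift mm [-1.5  0.3  0.5] t 22.25 F [-0.4 -0.8  0.8] w 0.6 j6 -1.34
```

```bash
python3 -m inch '[[-1,[-0.002,0,0],0],[-1,[0,0,0],0],[-1,[0,0,0],0]]';python3 -c "
from h import *
plan(538.7+50*.9929+58*.1193,13.3-50*.1193+58*.9929,10,83.15)
snap('scene','s9',(250,180,450,330),3)"
```

```text
clock: 22.62
tcp_pos: [0.5959, 0.0646, 0.0106]
orientation: [0.0, 0.06, 0.998, 0.0]
contact_force: [0.2, 0.5, -1.7]
gripper_width: 0.0002
cur [595.9  64.6  10.6] yang 83.1 tilt 0.01 | turn -0.0003 rad shift mm [0.7 0.2 0.6] t 22.62 F [ 0.2  0.5 -1.7] w 0.2 j6 -1.35
```

View pics/s9.png

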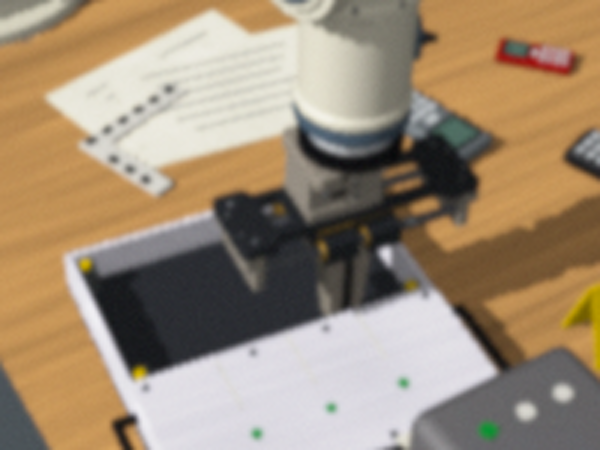

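```bash
python3 -m inch '[[-1,[-0.002,0,0],0],[-1,[0,0,0],0],[-1,[0,0,0],0]]'; python3 -m inch '[[-1,[-0.002,0,0],0],[-1,[0,0,0],0],[-1,[0,0,0],0]]'; python3 -m inch '[[0,[0.03,0,0],0],[-0.5,[0.03,0,-0.03],0],[-0.5,[0,0,-0.05],0],[-0.5,[0,0,-0.03],0]]'; python3 -c "
from h import *
snap('scene','s10',(250,180,450,330),3)"
```

```text
clock: 23.05
tcp_pos: [0.5971, 0.0644, 0.0104]
orientation: [-0.001, 0.06, 0.998, -0.0]
contact_force: [-5.2, 0.7, 3.0]
gripper_width: 0.0005
clock: 23.42
tcp_pos: [0.5972, 0.0643, 0.0103]
orientation: [-0.002, 0.06, 0.998, -0.0]
contact_force: [-10.4, 3.2, 8.5]
gripper_width: 0.0006
clock: 23.92
tcp_pos: [0.5417, 0.0715, 0.123]
orientation: [0.002, 0.06, 0.998, 0.0]
contact_force: [-0.6, 0.5, -0.2]
gripper_width: 0.0229
```

View pics/s10.png

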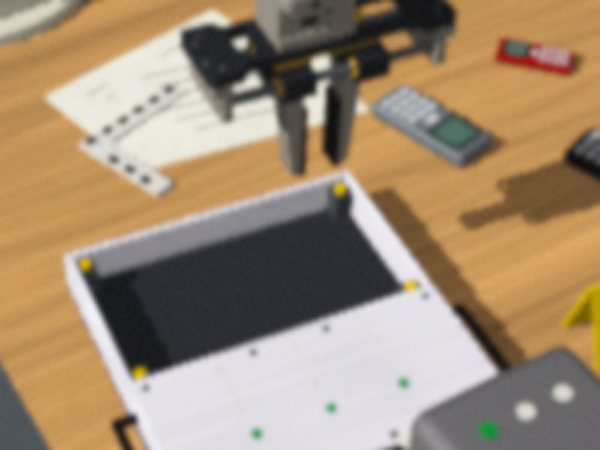

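The fingers pushed up against a firm stop (10 N), and the red handset is wholly under the deck line in this view. The grey one is next, at (435,125) in the crop and unmoved.

```bash
python3 -c "
from h import *
plan(439.4,263.4,120,103.8)"
```

```text
cur [543.6  71.7 126.2] yang 83.1 tilt 0.47 | turn -0.3605 rad shift mm [ 55.5 211.1   5.5] t 23.98 F [0.7 0.3 2.9] w 22.9 j6 -1.32
```

```bash
python3 -m inch '[[0.5,[0,0,0],-0.18],[0.5,[0,0,0],-0.18],[0.5,[0.011,0.042,0],0],[0.5,[0.011,0.042,0],0],[0.5,[0.011,0.042,0],0],[0.5,[0.011,0.042,0],0],[0.5,[0.011,0.042,0],0],[0.5,[0,0,0],0]]'; python3 -m inch '[[0.5,[0,0,0],0],[0.5,[0,0,0],0]]'; python3 -c "
from h import *
plan(439.4,263.4,3,103.8)
b,d=snap('top','t11'); phones(b,W)
snap('scene','s11',(330,150,530,300),3)"
```

```text
clock: 24.98
tcp_pos: [0.4364, 0.2643, 0.1205]
orientation: [0.001, -0.121, 0.993, 0.0]
contact_force: [0.9, -0.9, 0.5]
gripper_width: 0.069
clock: 25.22
tcp_pos: [0.4375, 0.2614, 0.1205]
orientation: [0.0, -0.119, 0.993, -0.0]
contact_force: [0.2, -0.3, -0.1]
gripper_width: 0.0691
cur [437.5 261.4 120.5] yang 103.7 tilt 0.02 | turn -0.0018 rad shift mm [ -2.2   1.5 117.5] t 25.23 F [ 0.2 -0.3 -0.1] w 69.1 j6 -1.27
black [560.9 375.3 135.4 117.7   1.5] [176.  228.3]
grey [444.1 278.7 148.5 101.    0.9] [213.8 269.1]
```

View pics/s11.png

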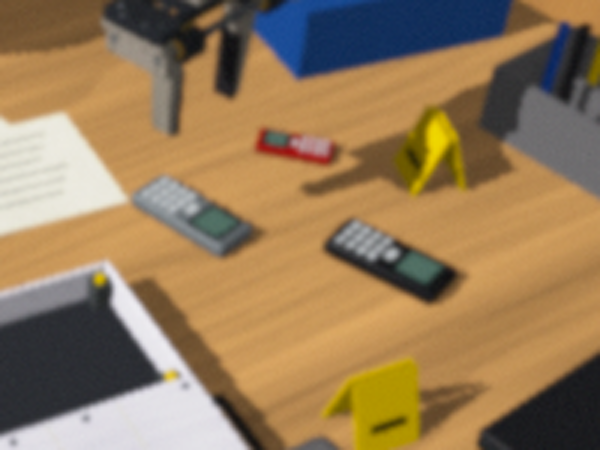

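View pics/t11.png

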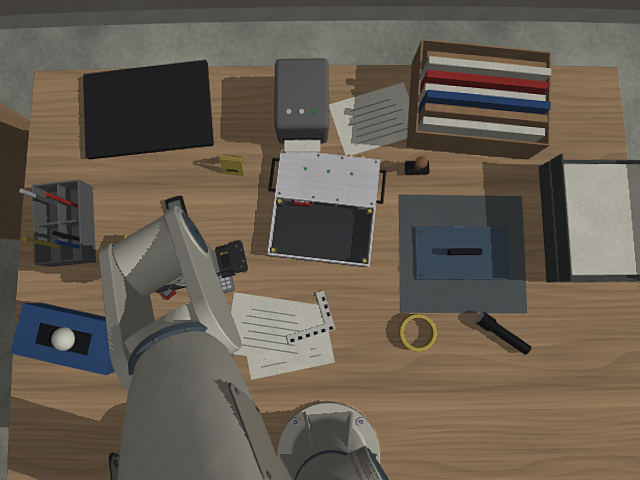

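The red end shows out of the deck at (300,203), as it should. The grey and black handsets have not moved in the scene view, so I grasp grey.

```bash
python3 -m inch '[[0.5,[-0.002,0.002,0.03],0],[0.5,[0,0,0.04],0],[0.5,[0,0,0.03],0],[0.5,[0,0,0.013],0],[0.5,[0,0,0.004],0],[0.5,[0,0,0],0],[0.5,[0,0,0],0]]'; python3 -c "
from h import *
plan(439.4,263.4,3,103.8)"; python3 -m inch '[[-1,[0,0,0.001],0],[-1,[0,0,0],0],[-1,[0,0,0],0],[-1,[0,0,0],0],[-1,[0,0,0],0]]' 30;  python3 -c "
from h import *
plan(541.7,-45.5,112,83.15)"
```

```text
clock: 26.2
tcp_pos: [0.439, 0.265, 0.0045]
orientation: [0.001, -0.12, 0.993, 0.0]
contact_force: [0.1, -0.6, -0.4]
gripper_width: 0.0688
cur [439.  265.    4.5] yang 103.8 tilt 0.09 | turn -0.0007 rad shift mm [-0.  -1.6  1.5] t 26.20 F [ 0.1 -0.6 -0.4] w 68.8 j6 -1.27
clock: 26.82
tcp_pos: [0.4384, 0.2647, 0.0028]
orientation: [0.0, -0.12, 0.993, 0.0]
contact_force: [-1.5, -0.2, 5.0]
gripper_width: 0.0458
cur [438.4 264.7   2.8] yang 103.8 tilt 0.01 | turn 0.3597 rad shift mm [-139.5 -295.6 -109.2] t 26.82 F [-1.5 -0.2  5. ] w 45.8 j6 -1.27
```

```bash
python3 -m inch '[[-1,[0,0,-0.02],0],[-1,[0,0,-0.04],0],[-1,[0,0,-0.05],0],[-1,[0,0,0],0.12],[-1,[0,0,0],0.12],[-1,[0,0,0],0.12],[-1,[0,0,0],0]]';  python3 -c "
from h import *
plan(541.7,-45.5,112,83.15)
snap('scene','s12',(330,150,530,300),3)"
```

```text
clock: 27.7
tcp_pos: [0.4381, 0.2644, 0.1123]
orientation: [-0.0, 0.059, 0.998, -0.0]
contact_force: [-0.2, -0.7, -0.9]
gripper_width: 0.0458
cur [438.1 264.4 112.3] yang 83.2 tilt 0.03 | turn 0.0006 rad shift mm [-139.8 -295.4    0.4] t 27.70 F [-0.2 -0.7 -0.9] w 45.8 j6 -0.91
```

View pics/s12.png

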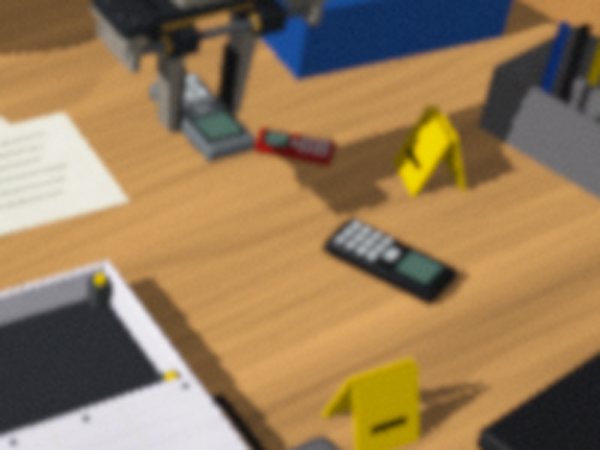

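Grey is held level. Carrying it over the hatch to the right lane.

```bash
python3 -m inch '[[-1,[-0.014,-0.03,0],0],[-1,[-0.02,-0.042,0],0],[-1,[-0.02,-0.042,0],0],[-1,[-0.02,-0.042,0],0],[-1,[-0.02,-0.042,0],0],[-1,[-0.02,-0.042,0],0],[-1,[-0.018,-0.039,0],0],[-1,[-0.006,-0.014,0],0]]';python3 -m inch '[[-1,[0,0,0],0],[-1,[0,0,0],0],[-1,[0,0,0.03],0],[-1,[0,0,0.025],0],[-1,[0,0,0],0],[-1,[0,0,0],0]]';  python3 -c "
from h import *
plan(541.7,-45.5,7,83.15)
snap('scene','s13',(250,180,450,330),3)"
```

```text
clock: 28.75
tcp_pos: [0.5408, -0.0448, 0.1124]
orientation: [0.0, 0.06, 0.998, -0.0]
contact_force: [-1.1, 0.2, -0.8]
gripper_width: 0.0458
clock: 29.5
tcp_pos: [0.5407, -0.0421, 0.0583]
orientation: [0.0, 0.059, 0.998, 0.0]
contact_force: [-0.3, 0.4, -0.2]
gripper_width: 0.0457
cur [540.7 -42.1  58.3] yang 83.2 tilt 0.03 | turn 0.0009 rad shift mm [-1.4 -3.3 51.3] t 29.50 F [-0.3  0.4 -0.2] w 45.7 j6 -1.53
```

View pics/s13.png

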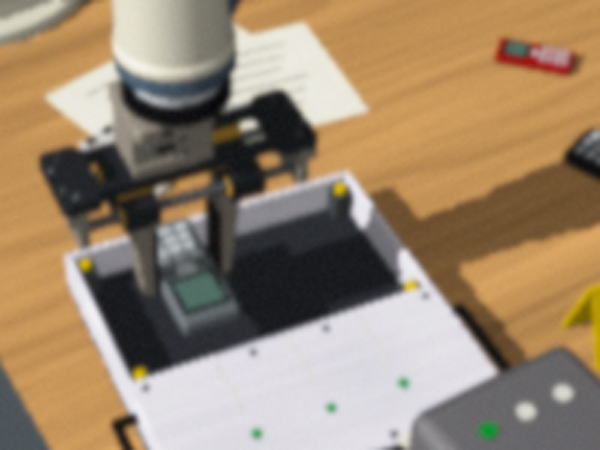

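Grey hangs over the hatch at (195,285), in line with the right lane. Lowering and sliding it in.

```bash
python3 -m inch '[[-1,[-0.001,-0.003,0.025],0],[-1,[0,0,0.015],0],[-1,[0,0,0.006],0],[-1,[0,0,0.003],0],[-1,[0,0,0],0],[-1,[0,0,0],0]]'; python3 -c "
from h import *
plan(538.7+55*.9929-58*.1193,13.3-55*.1193-58*.9929,7,83.15)"
```

```text
clock: 30.3
tcp_pos: [0.5413, -0.0459, 0.009]
orientation: [0.0, 0.06, 0.998, -0.0]
contact_force: [-0.1, 0.6, -0.3]
gripper_width: 0.0458
cur [541.3 -45.9   9. ] yang 83.1 tilt 0.04 | turn -0.0003 rad shift mm [-45.3   0.5   2.1] t 30.30 F [-0.1  0.6 -0.3] w 45.8 j6 -1.54
```

```bash
python3 -m inch '[[-1,[-0.009,0,0.0015],0],[-1,[-0.012,0,0],0],[-1,[-0.012,0,0],0],[-1,[-0.01,0,0],0],[-1,[0,0,0],0],[-1,[0,0,0],0]]'; python3 -c "
from h import *
plan(538.7+55*.9929-58*.1193,13.3-55*.1193-58*.9929,7,83.15)"; python3 -m inch '[[0.26,[0,0,0],0],[0.26,[0,0,0],0],[0.26,[0,0,0],0],[0.26,[0,0,-0.03],0],[0.26,[0,0,-0.03],0],[0.26,[0.04,0,0],0],[-1,[0.04,0,0],0],[-1,[0,0,0],0]]';  python3 -c "
from h import *
plan(538.7+50*.9929-58*.1193,13.3-50*.1193-58*.9929,10,83.15)
snap('scene','s14',(250,180,450,330),3)"
```

```text
clock: 31.05
tcp_pos: [0.5832, -0.051, 0.0069]
orientation: [-0.0, 0.06, 0.998, 0.0]
contact_force: [0.4, 0.8, -0.7]
gripper_width: 0.0458
cur [583.2 -51.    6.9] yang 83.1 tilt 0.04 | turn -0.0003 rad shift mm [-3.1  0.5 -0.1] t 31.05 F [ 0.4  0.8 -0.7] w 45.8 j6 -1.54
clock: 32.05
tcp_pos: [0.5011, -0.0411, 0.067]
orientation: [-0.001, 0.06, 0.998, 0.0]
contact_force: [0.3, 0.0, 0.1]
gripper_width: 0.0395
cur [501.1 -41.1  67. ] yang 83.1 tilt 0.15 | turn -0.0002 rad shift mm [-81.    0.5  56.7] t 32.05 F [0.3 0.  0.1] w 39.5 j6 -1.54
```

View pics/s14.png

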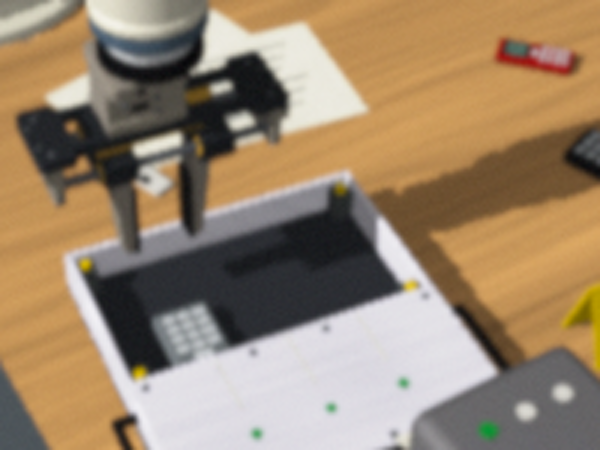

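Grey lies squarely in its lane with its keypad end showing at (190,325). Pushing it home.

```bash
python3 -m inch '[[-1,[0,0,0.03],0],[-1,[0,0,0.02],0],[-1,[0,0,0.007],0],[-1,[-0.01,0,0],0],[-1,[-0.012,0,0],0],[-1,[-0.012,0,0],0],[-1,[-0.012,0,0],0],[-1,[-0.01,0,0],0]]'; python3 -m inch '[[-1,[-0.008,0,0],0],[-1,[-0.008,0,0],0],[-1,[-0.006,0,0],0],[-1,[-0.003,0,0],0],[-1,[0,0,0],0],[-1,[0,0,0],0]]';python3 -c "
from h import *
plan(538.7+52*.9929-58*.1193,13.3-52*.1193-58*.9929,10,83.15)"
```

```text
clock: 33.1
tcp_pos: [0.5608, -0.0483, 0.0103]
orientation: [0.0, 0.06, 0.998, -0.0]
contact_force: [-1.0, 0.2, 1.0]
gripper_width: 0.0004
clock: 33.85
tcp_pos: [0.5832, -0.051, 0.0097]
orientation: [-0.001, 0.06, 0.998, 0.0]
contact_force: [-5.5, 0.6, 2.5]
gripper_width: 0.0002
cur [583.2 -51.    9.7] yang 83.1 tilt 0.16 | turn -0.0003 rad shift mm [-0.1  0.5 -0.3] t 33.85 F [-5.5  0.6  2.5] w 0.2 j6 -1.54
```

```bash
python3 -m inch '[[-1,[-0.0015,0,0],0],[-1,[0,0,0],0],[-1,[0,0,0],0],[-1,[0.03,0,0],0],[0,[0.03,0,-0.03],0],[0.5,[0,0,-0.05],0],[0.5,[0,0,-0.05],0],[0.5,[0,0,0],0]]'; python3 -c "
from h import *
plan(576.3,374.5,150,107.8)"
```

```text
clock: 34.85
tcp_pos: [0.5299, -0.0445, 0.1442]
orientation: [0.004, 0.06, 0.998, -0.0]
contact_force: [-1.3, 0.1, -0.1]
gripper_width: 0.0379
cur [529.9 -44.5 144.2] yang 83.1 tilt 0.50 | turn -0.4305 rad shift mm [-172.3  384.7   -5.8] t 34.85 F [-1.3  0.1 -0.1] w 37.9 j6 -1.54
```

```bash
python3 -m inch '[[0.5,[0,0,0],-0.145],[0.5,[0,0,0],-0.145],[0.5,[0,0,0],-0.14],[0.5,[-0.013,0.029,0],0],[0.5,[-0.018,0.04,0],0],[0.5,[-0.018,0.04,0],0],[0.5,[-0.018,0.04,0],0],[0.5,[-0.018,0.04,0],0]]'; python3 -m inch '[[0.5,[-0.018,0.04,0],0],[0.5,[-0.018,0.04,0],0],[0.5,[-0.018,0.04,0],0],[0.5,[-0.018,0.04,0],0],[0.5,[-0.009,0.02,0],0],[0.5,[0,0,0],0],[0.5,[0,0,0],0]]';python3 -c "
from h import *
plan(576.3,374.5,3,107.8)
snap('top','t15')
snap('scene','s15',(330,150,530,300),3)"
```

```text
clock: 35.85
tcp_pos: [0.5497, 0.1632, 0.139]
orientation: [-0.0, -0.154, 0.988, -0.0]
contact_force: [0.9, -0.3, 0.3]
gripper_width: 0.0687
clock: 36.72
tcp_pos: [0.5718, 0.3564, 0.1396]
orientation: [-0.0, -0.154, 0.988, -0.0]
contact_force: [0.4, 0.3, -0.8]
gripper_width: 0.0688
cur [571.8 356.4 139.6] yang 107.7 tilt 0.07 | turn -0.0009 rad shift mm [-10.   15.9 136.6] t 36.73 F [ 0.4  0.3 -0.8] w 68.8 j6 -1.32
```

View pics/s15.png

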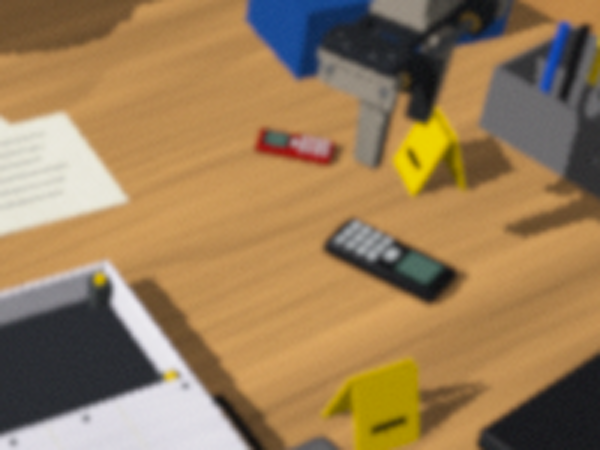

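View pics/t15.png

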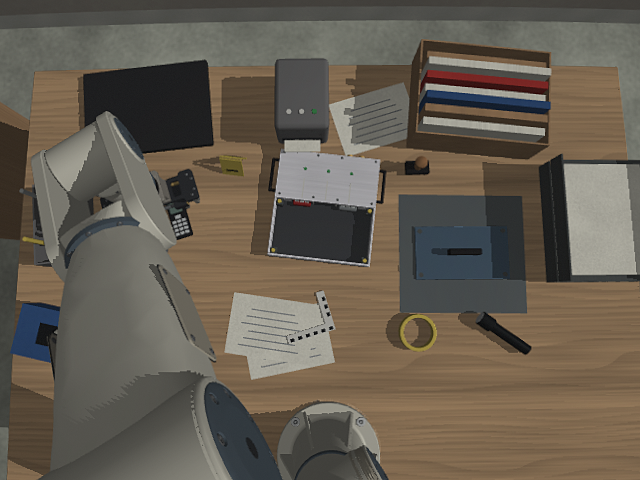

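Black is unmoved, and the red and grey ends show at the deck edge at (300,203) and (347,207). Grasping black.

```bash
python3 -m inch '[[0.5,[-0.01,0.016,0],0],[0.5,[0,0,0.04],0],[0.5,[0,0,0.04],0],[0.5,[0,0,0.03],0],[0.5,[0,0,0.018],0],[0.5,[0,0,0.006],0],[0.5,[0,0,0],0],[0.5,[0,0,0],0]]'; python3 -c "
from h import *
plan(576.3,374.5,3,107.8)"
```

```text
clock: 37.83
tcp_pos: [0.5775, 0.3767, 0.0074]
orientation: [0.001, -0.154, 0.988, 0.0]
contact_force: [0.1, -0.2, 0.4]
gripper_width: 0.0691
cur [577.5 376.7   7.4] yang 107.8 tilt 0.11 | turn -0.0006 rad shift mm [ 1.8 -1.7  4.4] t 37.83 F [ 0.1 -0.2  0.4] w 69.1 j6 -1.31
```

```bash
python3 -m inch '[[0.5,[0.001,-0.001,0.004],0],[0.5,[0,0,0],0],[-1,[0,0,0],0],[-1,[0,0,0],0],[-1,[0,0,0],0],[-1,[0,0,0],0],[-1,[0,0,0],0]]' 30;  python3 -m inch '[[-1,[0,0,-0.02],0],[-1,[0,0,-0.04],0],[-1,[0,0,-0.05],0],[-1,[0,0,0],0.144],[-1,[0,0,0],0.144],[-1,[0,0,0],0.143],[-1,[0,0,0],0]]'; python3 -c "
from h import *
plan(538.7+10*.9929,13.3-10*.1193,113,83.15)
snap('scene','s16',(330,150,530,300),3)"
```

```text
clock: 38.7
tcp_pos: [0.576, 0.3749, 0.0021]
orientation: [0.0, -0.154, 0.988, 0.0]
contact_force: [-0.1, 0.4, 0.7]
gripper_width: 0.0458
clock: 39.58
tcp_pos: [0.5762, 0.375, 0.1133]
orientation: [0.0, 0.06, 0.998, 0.0]
contact_force: [0.8, 0.4, -1.1]
gripper_width: 0.0462
cur [576.2 375.  113.3] yang 83.1 tilt 0.06 | turn -0.0003 rad shift mm [-1.590e+01 -3.636e+02  1.000e-01] t 39.58 F [ 0.8  0.4 -1.1] w 46.2 j6 -0.88
```

View pics/s16.png

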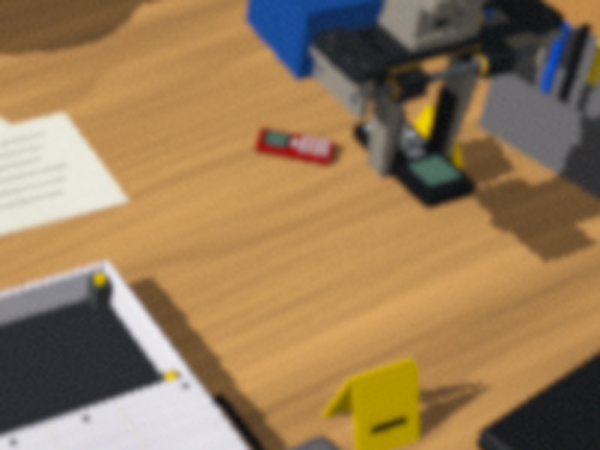

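Black is held level at (430,165). Carrying it to the middle lane.

```bash
python3 -m inch '[[-1,[-0.002,-0.03,0],0],[-1,[-0.002,-0.045,0],0],[-1,[-0.002,-0.045,0],0],[-1,[-0.002,-0.045,0],0],[-1,[-0.002,-0.045,0],0],[-1,[-0.002,-0.045,0],0],[-1,[-0.002,-0.045,0],0],[-1,[-0.002,-0.04,0],0]]';python3 -m inch '[[-1,[0,-0.02,0],0],[-1,[0,-0.004,0],0],[-1,[0,0,0],0],[-1,[0,0,0.03],0],[-1,[0,0,0.025],0],[-1,[0,0,0],0],[-1,[0,0,0],0]]';  python3 -c "
from h import *
plan(538.7+10*.9929,13.3-10*.1193,7,83.15)
snap('scene','s17',(250,180,450,330),3)"
```

```text
clock: 40.62
tcp_pos: [0.5508, 0.034, 0.1127]
orientation: [0.0, 0.059, 0.998, -0.0]
contact_force: [-0.0, 0.4, -1.5]
gripper_width: 0.0459
clock: 41.5
tcp_pos: [0.5486, 0.0124, 0.0578]
orientation: [0.0, 0.06, 0.998, 0.0]
contact_force: [0.7, -0.2, -1.0]
gripper_width: 0.0457
cur [548.6  12.4  57.8] yang 83.1 tilt 0.04 | turn -0.0001 rad shift mm [-0.  -0.3 50.8] t 41.50 F [ 0.7 -0.2 -1. ] w 45.7 j6 -1.43
```

View pics/s17.png

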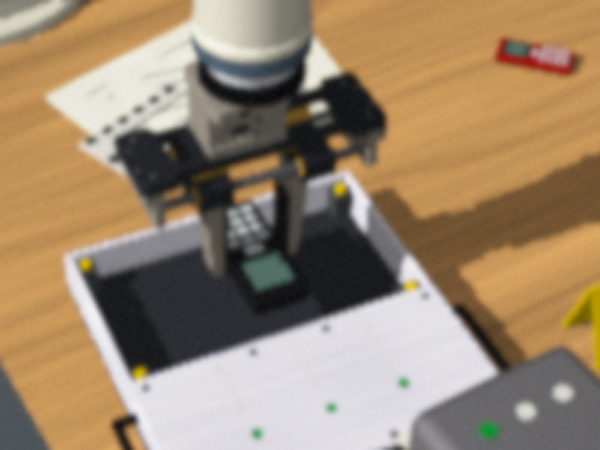

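Black is in line with the middle lane. I lower it and slide it only 28 mm while gripped, so the fingers stay clear of the neighbouring ends.

```bash
python3 -m inch '[[-1,[0,0,0.025],0],[-1,[0,0,0.015],0],[-1,[0,0,0.006],0],[-1,[0,0,0.003],0],[-1,[0,0,0],0],[-1,[-0.009,0,0.001],0],[-1,[-0.012,0,0],0],[-1,[-0.007,0,0],0]]'; python3 -m inch '[[-1,[0,0,0],0],[-1,[0,0,0],0]]'; python3 -c "
from h import *
plan(538.7+38*.9929,13.3-38*.1193,7,83.15)"
```

```text
clock: 42.55
tcp_pos: [0.5774, 0.0081, 0.0074]
orientation: [0.001, 0.06, 0.998, 0.0]
contact_force: [-0.2, 0.4, -0.9]
gripper_width: 0.0459
clock: 42.8
tcp_pos: [0.5755, 0.0083, 0.0069]
orientation: [-0.0, 0.06, 0.998, -0.0]
contact_force: [-0.0, 0.4, -1.1]
gripper_width: 0.0457
cur [575.5   8.3   6.9] yang 83.1 tilt 0.03 | turn -0.0013 rad shift mm [-0.9  0.6 -0.1] t 42.80 F [-0.   0.4 -1.1] w 45.7 j6 -1.44
```

```bash
python3 -m inch '[[0.26,[0,0,0],0],[0.26,[0,0,0],0],[0.26,[0,0,0],0],[0.26,[0,0,-0.03],0],[0.26,[0,0,-0.03],0],[0.26,[0.038,0,0],0],[-1,[0.038,0,0],0],[-1,[0,0,0],0]]';  python3 -c "
from h import *
plan(538.7+52*.9929,13.3-52*.1193,10,83.15)
snap('scene','s18',(250,180,450,330),3)"
```

```text
clock: 43.8
tcp_pos: [0.4975, 0.0176, 0.067]
orientation: [-0.001, 0.06, 0.998, -0.0]
contact_force: [1.0, -0.5, 0.2]
gripper_width: 0.04
cur [497.5  17.6  67. ] yang 83.1 tilt 0.14 | turn -0.0009 rad shift mm [-93.6   0.7  56.8] t 43.80 F [ 1.  -0.5  0.2] w 40.0 j6 -1.42
```

View pics/s18.png

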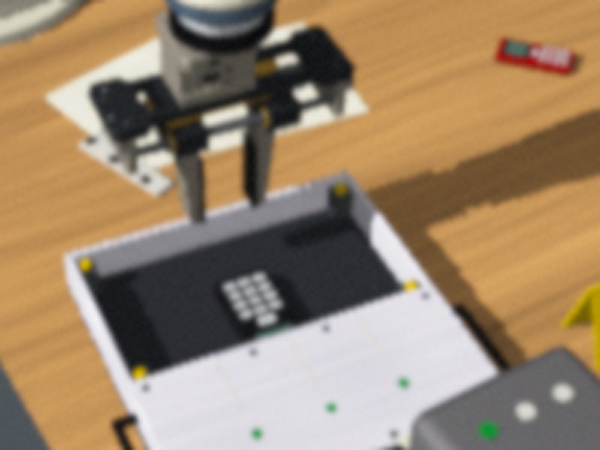

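```bash
python3 -m inch '[[-1,[0,0,0.03],0],[-1,[0,0,0.02],0],[-1,[0,0,0.007],0],[-1,[-0.01,0,0],0],[-1,[-0.012,0,0],0],[-1,[-0.012,0,0],0],[-1,[-0.012,0,0],0],[-1,[-0.012,0,0],0]]'; python3 -m inch '[[-1,[-0.01,0.0,0],0],[-1,[-0.008,0,0],0],[-1,[-0.006,0,0],0],[-1,[-0.005,0,0],0],[-1,[-0.003,0,0],0],[-1,[0,0,0],0],[-1,[0,0,0],0]]';python3 -c "
from h import *
plan(538.7+52*.9929,13.3-52*.1193,10,83.15)"
```

```text
clock: 44.85
tcp_pos: [0.5589, 0.0103, 0.0103]
orientation: [0.0, 0.06, 0.998, 0.0]
contact_force: [0.6, 0.3, 0.2]
gripper_width: 0.0003
clock: 45.72
tcp_pos: [0.5896, 0.0066, 0.0101]
orientation: [0.0, 0.06, 0.998, -0.0]
contact_force: [-0.4, -0.1, -0.5]
gripper_width: 0.0003
cur [589.6   6.6  10.1] yang 83.1 tilt 0.00 | turn -0.0012 rad shift mm [-0.6  0.6  0.1] t 45.73 F [-0.4 -0.1 -0.5] w 0.3 j6 -1.44
```

```bash
python3 -m inch '[[-1,[-0.0015,0,0],0],[-1,[0,0,0],0],[-1,[0,0,0],0]]';python3 -m inch '[[-1,[-0.0015,0,0],0],[-1,[0,0,0],0],[-1,[0,0,0],0]]';python3 -c "
from h import *
plan(538.7+52*.9929,13.3-52*.1193,10,83.15)"
```

```text
clock: 46.1
tcp_pos: [0.5901, 0.0065, 0.0099]
orientation: [-0.001, 0.06, 0.998, -0.0]
contact_force: [-4.9, 1.0, 3.7]
gripper_width: 0.0001
clock: 46.48
tcp_pos: [0.5901, 0.0064, 0.0097]
orientation: [-0.002, 0.06, 0.998, -0.0]
contact_force: [-9.6, 0.9, 7.3]
gripper_width: 0.0004
cur [590.1   6.4   9.7] yang 83.1 tilt 0.27 | turn -0.0013 rad shift mm [-0.1  0.7 -0.3] t 46.48 F [-9.6  0.9  7.3] w 0.4 j6 -1.44
```

All three stopped at the same depth. Backing off and checking them in the top view.

```bash
python3 -m inch '[[-1,[0.03,0,0],0],[0,[0.03,0,-0.03],0],[0,[0,0,-0.05],0],[0,[0,0,-0.05],0],[0,[0,-0.05,0],0],[0,[0,-0.06,0],0],[0,[0,-0.06,0],0],[0,[0,-0.06,0],0]]'; python3 -m inch '[[0,[0,-0.06,0],0],[0,[0,0,0],0],[0,[0,0,0],0]]'; python3 -c "
from h import *
b,d=snap('top','t19',(240,130,410,280),4)
cv2.imwrite('pics/t19f.png',b)
hsv=cv2.cvtColor(b,cv2.COLOR_BGR2HSV)
w=win(b,400,190,530,315)
print('cover',rect('top',cv2.morphologyEx(cv2.inRange(hsv,(98,90,40),(118,255,200))&w,cv2.MORPH_CLOSE,np.ones((15,15))),.006,500))
ys,xs=np.mgrid[225:285,420:505]; P=withdepth('top',np.c_[xs.ravel(),ys.ravel()],d); m=(P[:,2]>.028)&(P[:,2]<.045); print('bar',m.sum(),np.median(P[m,2]),cv2.minAreaRect((P[m,:2]*1000).astype(np.float32)))
print(pins(b))
plan(486,-340,100,0)"
```

```text
clock: 47.48
tcp_pos: [0.5058, -0.2171, 0.1406]
orientation: [0.001, 0.06, 0.998, -0.0]
contact_force: [0.3, 0.0, -0.4]
gripper_width: 0.0462
clock: 47.85
tcp_pos: [0.4982, -0.2743, 0.14]
orientation: [0.0, 0.061, 0.998, 0.0]
contact_force: [0.4, 0.1, -0.9]
gripper_width: 0.0461
cover []
bar 108 0.035356428209026736 ((485.1348571777344, -319.14044189453125), (15.390350341796875, 39.296714782714844), 0.043681517243385315)
[[464.1, -91.3, 17], [490.8, 132.9, 14], [587.3, -106.1, 15], [613.4, 117.4, 14]]
cur [ 498.3 -273.6  140. ] yang 83.1 tilt 0.02 | turn 1.4502 rad shift mm [-66.4 -12.3  40. ] t 47.90 F [ 0.2 -0.   0.3] w 46.1 j6 -1.96
```

View pics/t19.png

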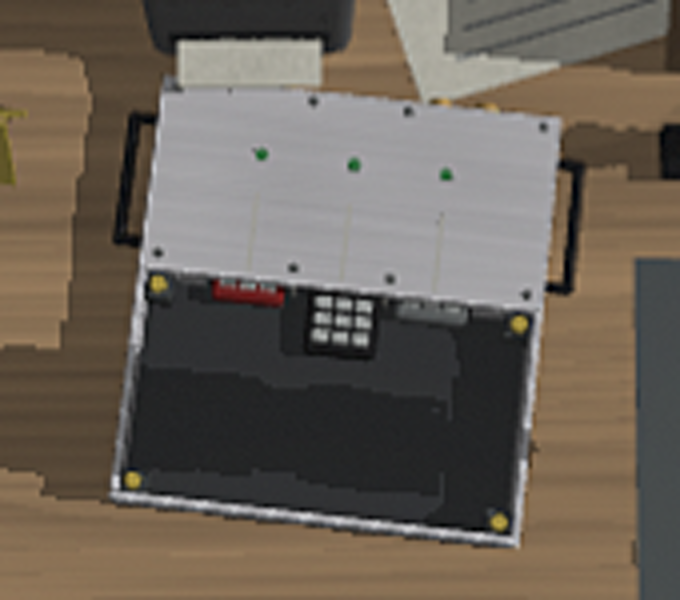

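Red and grey are home, but black now sticks out further: its near end is at (340,357) in the crop. It has been knocked after I left it, so I measure it and push it again.

```bash
python3 - <<'E'
from h import *
for p in [(240+340/4,130+357/4),(240+309/4,130+352/4),(240+375/4,130+358/4),(240+248/4,130+303/4),(240+430/4,130+322/4)]:
    v=onplane("top",[p],.019)[0,:2]*1000-[538.7,13.3]; print("hatch frame",(v@[.9929,-.1193]).round(1),(v@[.1193,.9929]).round(1))
plan(538.7+10*.9929,13.3-10*.1193,140,83.15)
E
```

```text
hatch frame 30.3 -6.1
hatch frame 31.2 13.5
hatch frame 32.1 -27.9
hatch frame 57.8 55.2
hatch frame 58.9 -59.7
cur [ 498.3 -273.6  140. ] yang 83.1 tilt 0.02 | turn -0.0010 rad shift mm [-1.590e+01  2.897e+02  1.000e-01] t 47.90 F [ 0.2 -0.   0.3] w 46.1 j6 -1.96
```

```bash
python3 -m inch '[[-1,[-0.001,0.03,0],0],[-1,[-0.002,0.045,0],0],[-1,[-0.002,0.045,0],0],[-1,[-0.002,0.045,0],0],[-1,[-0.002,0.045,0],0],[-1,[-0.002,0.045,0],0],[-1,[-0.002,0.03,0],0],[-1,[0,0,0],0]]'; python3 -m inch '[[-1,[0,0,0],0],[-1,[0,0,0],0]]'; python3 -c "
from h import *
plan(538.7+10*.9929-5*.1193,13.3-10*.1193-5*.9929,60,83.15)
snap('scene','s20',(250,180,450,330),3)"
```

```text
clock: 48.9
tcp_pos: [0.5453, 0.0101, 0.1402]
orientation: [0.0, 0.058, 0.998, 0.0]
contact_force: [-0.1, 0.3, -0.7]
gripper_width: 0.0003
clock: 49.15
tcp_pos: [0.5452, 0.0064, 0.1401]
orientation: [-0.0, 0.061, 0.998, -0.0]
contact_force: [1.6, 0.0, 0.8]
gripper_width: 0.0003
cur [545.2   6.4 140.1] yang 83.1 tilt 0.01 | turn -0.0016 rad shift mm [-2.8  1.1 80.1] t 49.15 F [1.6 0.  0.8] w 0.3 j6 -1.44
```

View pics/s20.png

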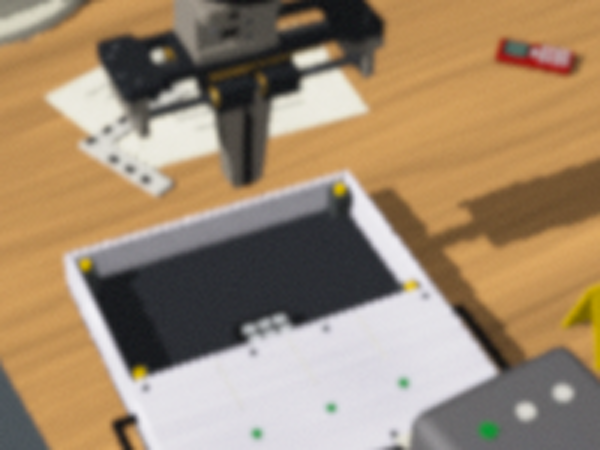

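```bash
python3 -m inch '[[-1,[0.001,0.003,0.04],0],[-1,[0,0,0.04],0],[-1,[0,0,0.03],0],[-1,[0,0,0.015],0],[-1,[0,0,0.005],0],[-1,[0,0,0],0],[-1,[-0.01,0,0],0],[-1,[-0.01,0,0],0]]'; python3 -m inch '[[-1,[-0.008,0,0],0],[-1,[-0.008,0,0],0],[-1,[-0.006,0,0],0],[-1,[-0.003,0,0],0],[-1,[0,0,0],0],[-1,[0,0,0],0]]';python3 -c "
from h import *
plan(538.7+52*.9929,13.3-52*.1193,10,83.15)"
```

```text
clock: 50.2
tcp_pos: [0.5662, 0.0075, 0.011]
orientation: [0.001, 0.06, 0.998, 0.0]
contact_force: [-1.3, -0.5, 0.6]
gripper_width: 0.0005
clock: 50.95
tcp_pos: [0.5894, 0.0046, 0.01]
orientation: [0.0, 0.06, 0.998, -0.0]
contact_force: [0.4, -0.3, 0.0]
gripper_width: 0.0004
cur [589.4   4.6  10. ] yang 83.1 tilt 0.00 | turn -0.0012 rad shift mm [-0.6  2.6  0. ] t 50.95 F [ 0.4 -0.3  0. ] w 0.4 j6 -1.44
```

```bash
python3 -m inch '[[-1,[-0.002,0,0],0],[-1,[-0.001,0,0],0],[-1,[0,0,0],0],[-1,[0,0,0],0]]'; python3 -m inch '[[-1,[0.03,0,0],0],[0,[0.03,0,-0.03],0],[0,[0,0,-0.05],0],[0,[0,0,-0.05],0],[0,[0,-0.05,0],0],[0,[0,-0.06,0],0],[0,[0,-0.06,0],0],[0,[0,-0.06,0],0]]'; python3 -m inch '[[0,[0,-0.06,0],0],[0,[0,0,0],0],[0,[0,0,0],0]]'; python3 -c "
from h import *
b,d=snap('top','t21',(240,130,410,280),4)
cv2.imwrite('pics/t21f.png',b)
plan(486,-340,100,0)"
```

```text
clock: 51.45
tcp_pos: [0.5899, 0.0045, 0.0098]
orientation: [-0.002, 0.06, 0.998, -0.0]
contact_force: [-7.1, 1.7, 5.5]
gripper_width: 0.0005
clock: 52.45
tcp_pos: [0.505, -0.2188, 0.1405]
orientation: [0.001, 0.06, 0.998, -0.0]
contact_force: [0.8, -0.3, -1.7]
gripper_width: 0.046
clock: 52.82
tcp_pos: [0.4977, -0.2761, 0.1399]
orientation: [-0.0, 0.061, 0.998, 0.0]
contact_force: [0.7, -0.0, -0.4]
gripper_width: 0.046
cur [ 497.9 -275.5  139.9] yang 83.1 tilt 0.03 | turn 1.4502 rad shift mm [-64.6 -11.8  39.9] t 52.88 F [-0.2  0.2 -0.9] w 46.0 j6 -1.96
```

View pics/t21.png

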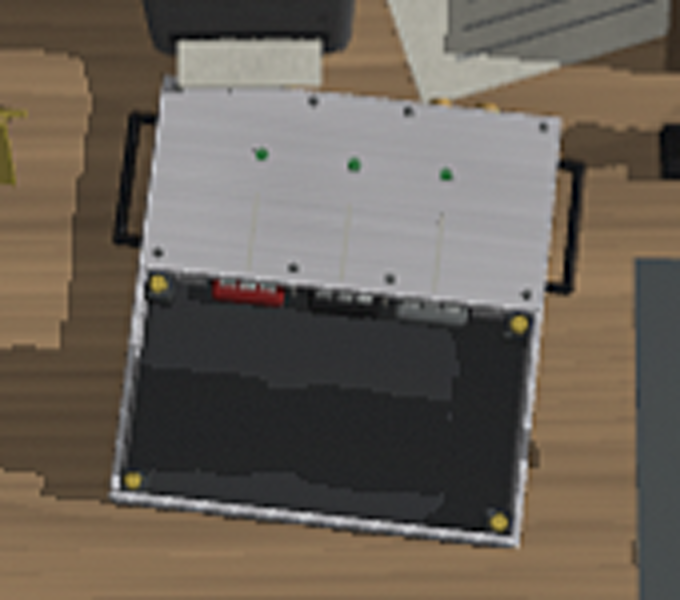

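All three now show the same 10 mm at the deck edge (crop y about 290 to 312). For the cover I use picture t15, which has it unobstructed.

```bash
python3 - <<'E'
from h import *
b=cv2.imread("pics/t15.png"); hsv=cv2.cvtColor(b,cv2.COLOR_BGR2HSV)
print(hsv[240,430],hsv[250,510],hsv[270,460])
m=cv2.inRange(hsv,(100,95,30),(120,255,200))&win(b,400,205,525,300)
m=cv2.morphologyEx(m,cv2.MORPH_CLOSE,np.ones((15,15)))
print(rect("top",m,.007,500))
dk=cv2.inRange(hsv,(0,0,0),(180,255,42))&win(b,440,240,490,262)
print(rect("top",dk,.037,30))
plan(486,-340,100,0)
E
```

```text
[105  83  80] [98 21 49] [105  81  82]
[]
[(484.8343505859375, -335.4552307128906, 84.31560516357422, 14.770566940307617, 89.7435531616211, array([463.8, 251.2]))]
cur [ 497.9 -275.5  139.9] yang 83.1 tilt 0.03 | turn 1.4502 rad shift mm [-64.6 -11.8  39.9] t 52.88 F [-0.2  0.2 -0.9] w 46.0 j6 -1.96
```

```bash
python3 - <<'E'
from h import *
b=cv2.imread("pics/t15.png"); hsv=cv2.cvtColor(b,cv2.COLOR_BGR2HSV)
m=cv2.inRange(hsv,(101,60,30),(120,255,200))&win(b,400,205,525,300)
m=cv2.morphologyEx(m,cv2.MORPH_CLOSE,np.ones((15,15)))
print(rect("top",m,.007,500))
E
python3 -m inch '[[0,[0,0,0],0.18],[0,[0,0,0],0.18],[0,[0,0,0],0.18],[0,[0,0,0],0.18],[0,[0,0,0],0.18],[0,[0,0,0],0.18],[0,[0,0,0],0.18],[0,[0,0,0],0.18]]'; python3 -m inch '[[0,[0,0,0],0.01],[0,[-0.03,-0.006,0],0],[0,[-0.03,-0.006,0],0],[0,[-0.005,0,0],0],[0,[0,0,0.04],0],[0,[0,0,0],0],[0,[0,0,0],0]]'; python3 -c "
from h import *
plan(486,-339.5,12.5,0)"
```

```text
[(485.24359130859375, -339.6676330566406, 236.11431884765625, 133.45204162597656, -89.54722902178764, array([461.5, 252.5]))]
clock: 53.88
tcp_pos: [0.4983, -0.2745, 0.1401]
orientation: [-0.0, 0.705, 0.709, 0.0]
contact_force: [-0.1, -0.6, 0.3]
gripper_width: 0.0458
clock: 54.75
tcp_pos: [0.4864, -0.3408, 0.1009]
orientation: [0.0, 0.706, 0.708, 0.0]
contact_force: [-0.9, 0.0, -1.0]
gripper_width: 0.0458
cur [ 486.4 -340.8  100.9] yang 0.1 tilt 0.01 | turn 0.0018 rad shift mm [ 1.3 -0.5 88.4] t 54.75 F [-0.9  0.  -1. ] w 45.8 j6 -0.62
```

```bash
python3 -m inch '[[0,[0.001,0,0.03],0],[0,[0,0,0.03],0],[0,[0,0,0.02],0],[0,[0,0,0.009],0],[0,[0,0,0],0],[0,[0,0,0],0]]' 40; python3 -c "
from h import *
plan(486,-339.5,12,0)";  python3 -m inch '[[-1,[0,0,0],0],[-1,[0,0,0],0],[-1,[0,0,0],0],[-1,[0,0,0],0],[-1,[0,0,-0.02],0],[-1,[0,0,-0.04],0],[-1,[0,0,-0.05],0],[-1,[0,0,-0.04],0]]' 50; python3 -m inch '[[-1,[0,0,0],0],[-1,[0,0,0],0]]'; python3 -c "
from h import *
plan(538.7,13.3,150,-6.85)
snap('scene','s22',(50,120,450,420),2)"
```

```text
clock: 55.5
tcp_pos: [0.4866, -0.3408, 0.012]
orientation: [0.001, 0.707, 0.707, 0.0]
contact_force: [0.8, -0.7, 0.7]
gripper_width: 0.0463
cur [ 486.6 -340.8   12. ] yang 0.0 tilt 0.08 | turn 0.0001 rad shift mm [ 1.3 -0.6  0. ] t 55.50 F [ 0.8 -0.7  0.7] w 46.3 j6 -0.61
clock: 56.5
tcp_pos: [0.486, -0.3405, 0.1641]
orientation: [0.001, 0.707, 0.707, 0.0]
contact_force: [-0.2, -0.3, -2.7]
gripper_width: 0.0154
clock: 56.75
tcp_pos: [0.4852, -0.3399, 0.1605]
orientation: [-0.001, 0.707, 0.707, -0.0]
contact_force: [-0.3, -0.5, -3.6]
gripper_width: 0.0154
cur [ 485.2 -339.9  160.5] yang -0.0 tilt 0.06 | turn 0.1195 rad shift mm [357.1  11.   10.7] t 56.75 F [-0.3 -0.5 -3.6] w 15.4 j6 -0.61
```

View pics/s22.png

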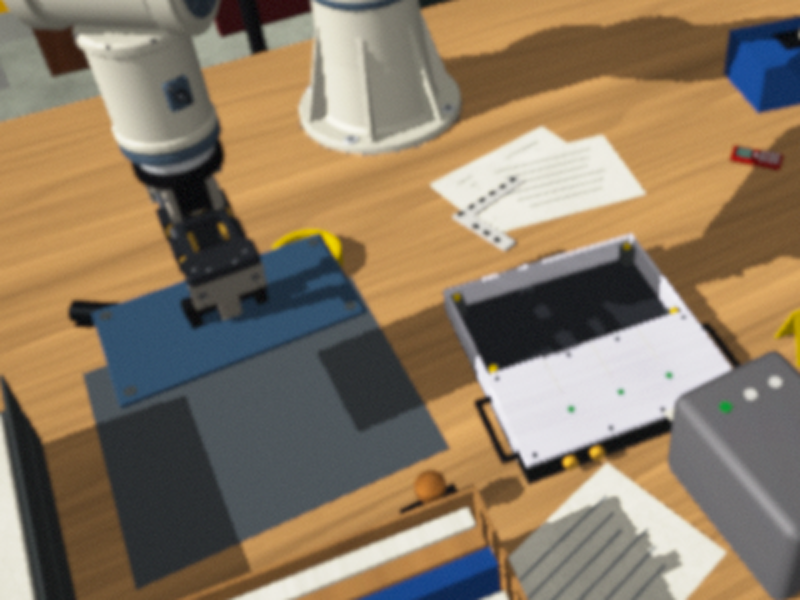

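The cover hangs level from the jaws at (230,320). Carrying it over the hatch.

```bash
python3 -m inch '[[-1,[0,0,0],0.06],[-1,[0.02,0.001,0],0.0595],[-1,[0.04,0.001,0],0],[-1,[0.04,0.001,0],0],[-1,[0.04,0.001,0],0],[-1,[0.04,0.001,0],0],[-1,[0.04,0.001,0],0],[-1,[0.04,0.001,0],0]]'; python3 -m inch '[[-1,[0.04,0.001,0],0],[-1,[0.035,0.001,0],0],[-1,[0.02,0.001,0],0],[-1,[0.002,0,0],0],[-1,[0,0,0],0],[-1,[0,0,0],0]]'; python3 -c "
from h import *
plan(538.7,13.3,60,-6.85)
snap('scene','s23',(200,120,500,345),2.6)
b,d=snap('top','t23',(240,130,410,280),4); cv2.imwrite('pics/t23f.png',b)"
```

```text
clock: 57.8
tcp_pos: [0.5216, -0.0815, 0.1593]
orientation: [-0.001, 0.748, 0.664, -0.001]
contact_force: [0.5, 0.1, -2.9]
gripper_width: 0.0156
clock: 58.55
tcp_pos: [0.5371, 0.0121, 0.1609]
orientation: [-0.0, 0.748, 0.663, -0.0]
contact_force: [0.5, 0.3, -3.1]
gripper_width: 0.0155
cur [537.1  12.1 160.9] yang -6.9 tilt 0.03 | turn -0.0009 rad shift mm [  1.5   1.5 100.9] t 58.55 F [ 0.5  0.3 -3.1] w 15.5 j6 0.14
```

View pics/s23.png

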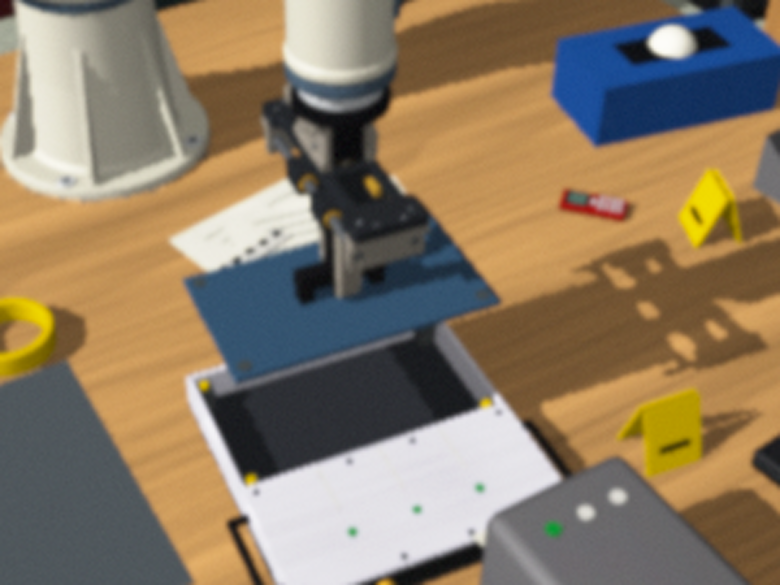

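View pics/t23.png

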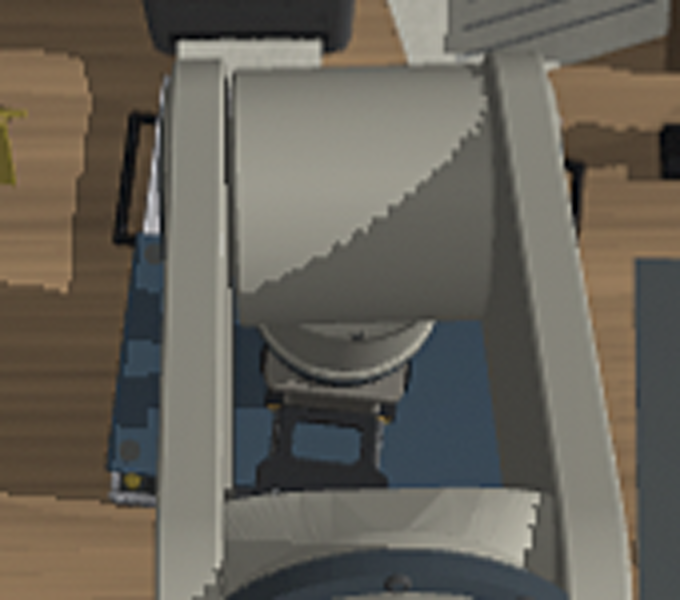

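```bash
python3 -m inch '[[-1,[0.0015,0.0015,0.03],0],[-1,[0,0,0.03],0],[-1,[0,0,0.025],0],[-1,[0,0,0.015],0],[-1,[0,0,0.003],0],[-1,[0,0,0],0],[-1,[0,0,0],0]]'; python3 -c "
from h import *
plan(538.7,13.3,44,-6.85)
snap('scene','s24',(250,200,450,350),4)
b,d=snap('top','t24',(240,130,410,280),4); cv2.imwrite('pics/t24f.png',b)"
```

```text
clock: 59.52
tcp_pos: [0.5396, 0.0143, 0.059]
orientation: [0.001, 0.748, 0.664, 0.001]
contact_force: [-0.6, 0.5, -2.3]
gripper_width: 0.0157
cur [539.6  14.3  59. ] yang -6.8 tilt 0.09 | turn 0.0001 rad shift mm [-1.1 -0.8 15. ] t 59.52 F [-0.6  0.5 -2.3] w 15.7 j6 0.14
```

View pics/s24.png

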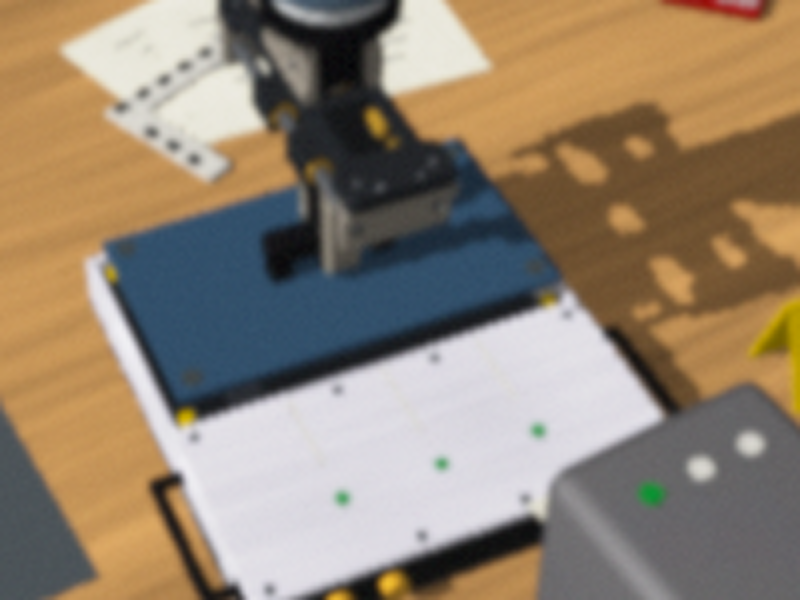

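View pics/t24.png

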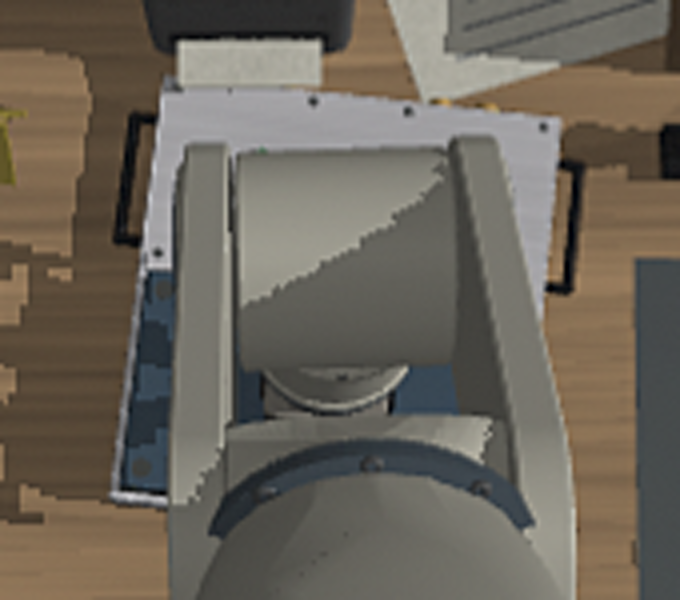

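```bash
python3 - <<'E'
from h import *
def hf(v): v=v[:2]*1000-[538.7,13.3]; return (v@[.9929,-.1193]).round(1),(v@[.1193,.9929]).round(1)
for p in [(147,270),(120,490)]: print("top",hf(onplane("top",[(240+p[0]/4-.4,130+p[1]/4-.4)],.054)[0]))
# scene: compare to box features in the same view (pins z33)
for p in [(106,243),(565,280),(178,406)]: print("scene",hf(onplane("scene",[(250+p[0]/4-.4,200+p[1]/4-.4)],.054)[0]))
for p in [(187,416),(548,298)]: print("scene pins",hf(onplane("scene",[(250+p[0]/4-.4,200+p[1]/4-.4)],.033)[0]))
print("rim left edge outer/inner expected y126/121")
a=cv2.imread("pics/t24f.png")[190:260,260:290]; cv2.imwrite("pics/t24z.png",cv2.resize(a,None,fx=10,fy=10,interpolation=cv2.INTER_CUBIC)[:,:])
E
```

```text
top (np.float64(64.9), np.float64(118.3))
top (np.float64(-70.9), np.float64(117.6))
scene (np.float64(-61.5), np.float64(-113.8))
scene (np.float64(73.0), np.float64(118.2))
scene (np.float64(73.3), np.float64(-118.4))
scene pins (np.float64(64.5), np.float64(-111.1))
scene pins (np.float64(64.5), np.float64(113.6))
rim left edge outer/inner expected y126/121
```

```bash
python3 -c "
import cv2;a=cv2.imread('pics/t24z.png');cv2.imwrite('pics/t24y.png',cv2.resize(a,None,fx=.85,fy=.85))"
```

```text
(no output)
```

View pics/t24y.png

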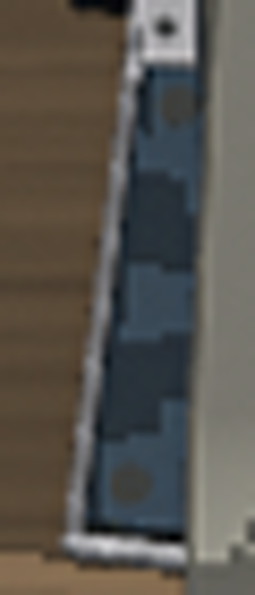

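```bash
python3 - <<'E'
from h import *
b=cv2.imread("pics/t24f.png"); 
def hf(p,z): v=onplane("top",[p],z)[0,:2]*1000-[538.7,13.3]; return (v@[.9929,-.1193]).round(1),(v@[.1193,.9929]).round(1)
for c in (277,279,281): print(c,"top",[(r,b[r,c].tolist()) for r in range(193,202)])
for c in (274,276,278,280): print(c,"bot",[(r,b[r,c].tolist()) for r in range(248,258)])
for r in (197.3,): print(hf((279,r),.054),hf((279,r),.036))
print("deck edge px at hatch x=70,y=108:",proj("top",[[ (538.7+70*.9929+108*.1193)/1000,(13.3-70*.1193+108*.9929)/1000,.036]]))
print("front inner rim x=-70,-75:",proj("top",[[ (538.7+k*.9929+112*.1193)/1000,(13.3-k*.1193+112*.9929)/1000,.036] for k in(-70,-75)]))
print("cover exp back/front:",proj("top",[[ (538.7+k*.9929+l*.1193)/1000,(13.3-k*.1193+l*.9929)/1000,.054] for k,l in((67,108),(-67,112))]))
# depth profile of cover
im,d=manip.camera("top")
for r in range(195,258,3): print(r,(withdepth("top",[(278,r)],d)[0]*1000).round(1),end=" ")
E
```

```text
277 top [(193, [170, 167, 168]), (194, [179, 175, 177]), (195, [179, 175, 177]), (196, [197, 196, 197]), (197, [109, 105, 102]), (198, [43, 33, 20]), (199, [49, 40, 28]), (200, [53, 44, 34]), (201, [54, 45, 35])]
279 top [(193, [34, 35, 32]), (194, [125, 123, 123]), (195, [166, 163, 165]), (196, [187, 185, 188]), (197, [105, 102, 101]), (198, [72, 59, 43]), (199, [84, 70, 53]), (200, [74, 67, 57]), (201, [63, 64, 62])]
281 top [(193, [174, 171, 173]), (194, [174, 172, 173]), (195, [174, 172, 173]), (196, [184, 182, 185]), (197, [108, 106, 106]), (198, [74, 62, 47]), (199, [81, 70, 54]), (200, [66, 65, 60]), (201, [61, 64, 62])]
274 bot [(248, [60, 63, 63]), (249, [77, 69, 59]), (250, [89, 74, 59]), (251, [75, 63, 51]), (252, [31, 30, 26]), (253, [125, 125, 125]), (254, [190, 188, 189]), (255, [102, 98, 97]), (256, [46, 54, 62]), (257, [78, 105, 129])]
276 bot [(248, [61, 63, 61]), (249, [84, 72, 59]), (250, [87, 73, 58]), (251, [100, 84, 64]), (252, [42, 35, 27]), (253, [121, 120, 121]), (254, [182, 179, 179]), (255, [112, 108, 107]), (256, [53, 51, 51]), (257, [77, 104, 127])]
278 b
[... 554 characters left out ...]
[[281.30586618 197.18412388]]
front inner rim x=-70,-75: [[272.61035699 252.73374871]
 [272.35373924 254.75556763]]
cover exp back/front: [[280.64322729 196.7255799 ]
 [272.10195294 250.7548164 ]]
195 [626.6 120.4  36.2] 198 [615.8 119.3  50.3] 201 [607.8 119.   52.8] 204 [600.7 119.1  50.9] 207 [592.8 118.9  53.1] 210 [584.9 118.7  55.3] 213 [577.7 118.7  54.5] 216 [570.2 118.7  54.8] 219 [563.1 118.8  53.3] 222 [555.5 118.6  54.2] 225 [547.6 118.3  58. ] 228 [540.8 118.6  54.3] 231 [533.9 118.7  51.4] 234 [526.6 118.7  51.3] 237 [518.5 118.3  56.7] 240 [512.  118.7  50.9] 243 [504.2 118.4  54.3] 246 [496.8 118.2  55.9] 249 [489.9 118.4  52.6] 252 [487.6 122.1   4.3] 255 [477.1 119.7  34.6]
```

The top view puts the cover about 1.5 mm too near the robot. That agrees with the handsets, which came home about 2 mm further out in robot coordinates than the camera had it. I shift it 1.5 mm towards the deck and lower it until it rests on the pins.

```bash
python3 -m inch '[[-1,[0,0.0015,0],0],[-1,[0,0,0.006],0],[-1,[0,0,0.005],0],[-1,[0,0,0],0],[-1,[0,0,0],0]]'; python3 -c "
from h import *
plan(540.9,14,44,-6.85)"
```

```text
clock: 60.3
tcp_pos: [0.5404, 0.0141, 0.047]
orientation: [-0.0, 0.748, 0.664, -0.0]
contact_force: [0.0, 0.3, -3.5]
gripper_width: 0.0158
cur [540.4  14.1  47. ] yang -6.8 tilt 0.01 | turn 0.0001 rad shift mm [-0.1  0.6  3. ] t 60.30 F [ 0.   0.3 -3.5] w 15.8 j6 0.14
```

```bash
python3 -m inch '[[-1,[0,0.0003,0.0015],0],[-1,[0,0,0],0],[-1,[0,0,0],0]]'; python3 -m inch '[[-1,[0,0,0.001],0],[-1,[0,0,0],0],[-1,[0,0,0],0]]'; python3 -m inch '[[-1,[0,0,0.001],0],[-1,[0,0,0],0],[-1,[0,0,0],0]]'; python3 -c "
from h import *
plan(540.9,14,44,-6.85)
snap('scene','s25',(250,200,450,350),4)
b,d=snap('top','t25',(260,185,330,260),8); cv2.imwrite('pics/t25f.png',b)"
```

```text
clock: 60.68
tcp_pos: [0.5408, 0.0141, 0.0457]
orientation: [0.0, 0.748, 0.664, 0.0]
contact_force: [-0.0, -0.1, -2.2]
gripper_width: 0.0155
clock: 61.05
tcp_pos: [0.5407, 0.0141, 0.0446]
orientation: [-0.0, 0.748, 0.664, -0.0]
contact_force: [0.5, -0.8, -3.8]
gripper_width: 0.0154
clock: 61.42
tcp_pos: [0.5408, 0.0141, 0.044]
orientation: [0.0, 0.748, 0.664, 0.0]
contact_force: [-2.6, 0.2, 5.0]
gripper_width: 0.0156
cur [540.8  14.1  44. ] yang -6.8 tilt 0.02 | turn 0.0001 rad shift mm [-0.1  0.1 -0. ] t 61.42 F [-2.6  0.2  5. ] w 15.6 j6 0.14
```

View pics/s25.png

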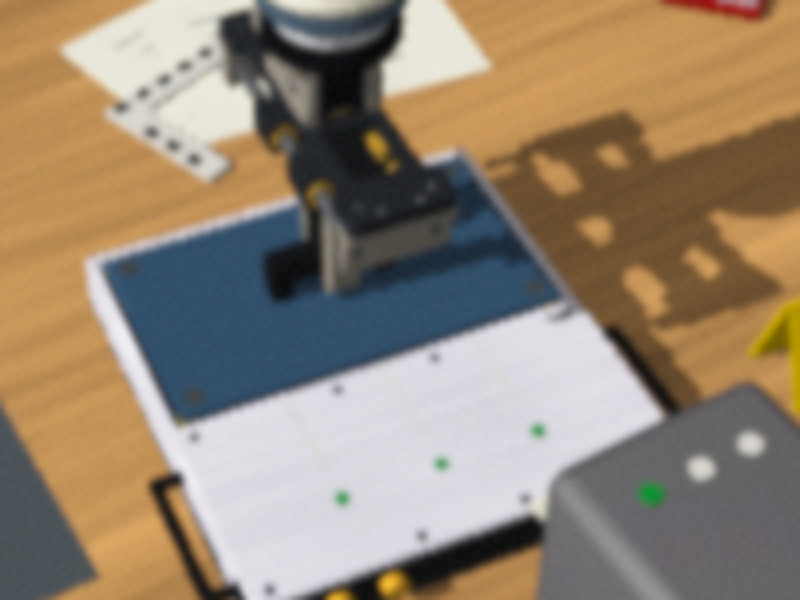

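View pics/t25.png

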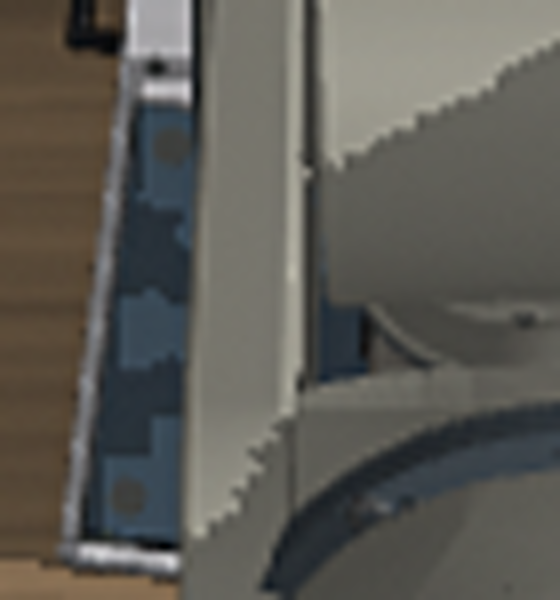

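The cover lies within the rim all round, resting on the pins (force changes by about 8 N at TCP z 44). Pressing it down in small steps.

```bash
python3 -m inch '[[-1,[0,0,0.0015],0],[-1,[0,0,0],0],[-1,[0,0,0],0]]' 55; python3 -m inch '[[-1,[0,0,0.0015],0],[-1,[0,0,0],0],[-1,[0,0,0],0]]'; python3 -m inch '[[-1,[0,0,0.0015],0],[-1,[0,0,0],0],[-1,[0,0,0],0]]'; python3 -m inch '[[-1,[0,0,0.0015],0],[-1,[0,0,0],0],[-1,[0,0,0],0]]'
```

```text
clock: 61.9
tcp_pos: [0.5408, 0.0141, 0.0424]
orientation: [0.0, 0.748, 0.664, 0.0]
contact_force: [-1.0, -0.5, 5.7]
gripper_width: 0.0156
clock: 62.28
tcp_pos: [0.5408, 0.0141, 0.0409]
orientation: [0.0, 0.748, 0.664, 0.0]
contact_force: [-2.6, -0.6, 6.3]
gripper_width: 0.0155
clock: 62.65
tcp_pos: [0.5408, 0.0141, 0.0394]
orientation: [0.0, 0.748, 0.664, 0.0]
contact_force: [-2.4, 0.7, 6.7]
gripper_width: 0.0154
clock: 63.02
tcp_pos: [0.5408, 0.0141, 0.0392]
orientation: [0.0, 0.748, 0.664, 0.0]
contact_force: [-8.3, -0.3, 22.1]
gripper_width: 0.0156
```

```bash
python3 -m inch '[[-1,[0,0,0.0005],0],[-1,[0,0,0],0],[-1,[0,0,0],0]]'; python3 -m inch '[[-1,[0,0,-0.0015],0],[-1,[0,0,0],0],[-0.4,[0,0,0],0],[-0.4,[0,0,0],0],[-0.4,[0,0,0],0],[-0.4,[0,0,-0.03],0],[-0.4,[0,0,-0.06],0],[-0.4,[0,0,-0.06],0]]'; python3 -m inch '[[-0.4,[-0.05,0,0],0],[-0.4,[-0.06,0,0],0],[-0.4,[-0.06,0,0],0],[-0.4,[-0.06,0,0],0],[-0.4,[-0.06,0,0],0],[-0.4,[0,0,0],0],[-0.4,[0,0,0],0]]'; python3 - <<'E'
from h import *
b,d=snap('top','t26',(240,130,410,280),4); cv2.imwrite('pics/t26f.png',b)
snap('scene','s26',(230,190,450,355),3.6)
hsv=cv2.cvtColor(b,cv2.COLOR_BGR2HSV)
m=cv2.inRange(hsv,(101,60,30),(120,255,200))&win(b,264,190,384,270)
m=cv2.morphologyEx(m,cv2.MORPH_CLOSE,np.ones((15,15)))
for r in rect("top",m,.034,500):
    print(r); v=np.array(r[:2])-[538.7,13.3]; print("hatch frame",v@[.9929,-.1193],v@[.1193,.9929])
ys,xs=np.nonzero(cv2.erode(m,np.ones((5,5)))); P=withdepth("top",np.c_[xs,ys],d); k=(P[:,2]>.02)&(P[:,2]<.045)
q=P[k]; 
for _ in range(3):
    A=np.c_[q[:,:2]-[.5387,.0133],np.ones(len(q))]; c=np.linalg.lstsq(A,q[:,2],rcond=None)[0]; q=q[abs(A@c-q[:,2])<.004]
print("plane slopes,height",c.round(4),len(q))
im,d2=manip.camera("top"); ys,xs=np.mgrid[158:190:2,285:370:2]; D=withdepth("top",np.c_[xs.ravel(),ys.ravel()],d); print("deck z",np.median(D[:,2]))
E
```

```text
clock: 63.4
tcp_pos: [0.5408, 0.0141, 0.0392]
orientation: [0.0, 0.748, 0.664, 0.0]
contact_force: [-10.0, -0.3, 29.4]
gripper_width: 0.0153
clock: 64.4
tcp_pos: [0.5403, 0.0141, 0.1898]
orientation: [-0.0, 0.748, 0.664, -0.0]
contact_force: [1.6, -0.0, -0.0]
gripper_width: 0.0275
clock: 65.28
tcp_pos: [0.5058, -0.2735, 0.1882]
orientation: [-0.0, 0.748, 0.663, 0.0]
contact_force: [-0.4, 0.2, -0.3]
gripper_width: 0.0274
(538.551513671875, 13.604660034179688, 235.70892333984375, 135.07513427734375, 83.2708511352539, array([321.2, 230.3]))
hatch frame -0.18377801727299428 0.2847825289916931
plane slopes,height [-0.      0.0005  0.0339] 4056
deck z 0.035928280444015526
```

View pics/t26.png

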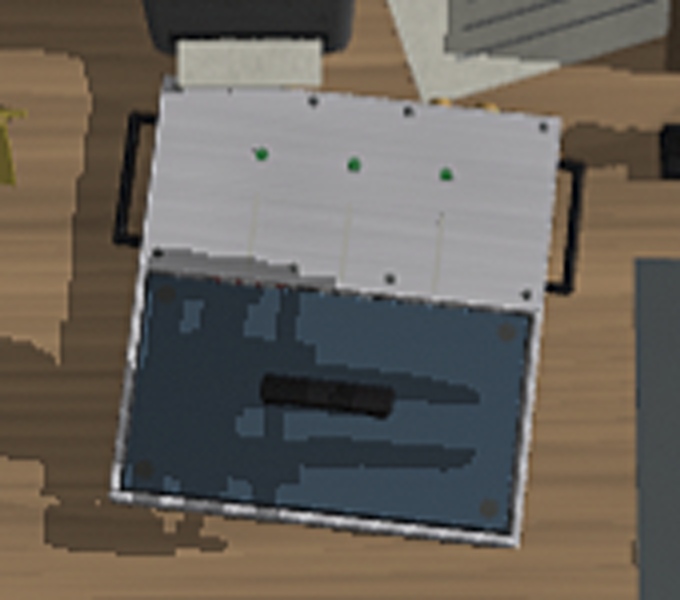

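View pics/s26.png

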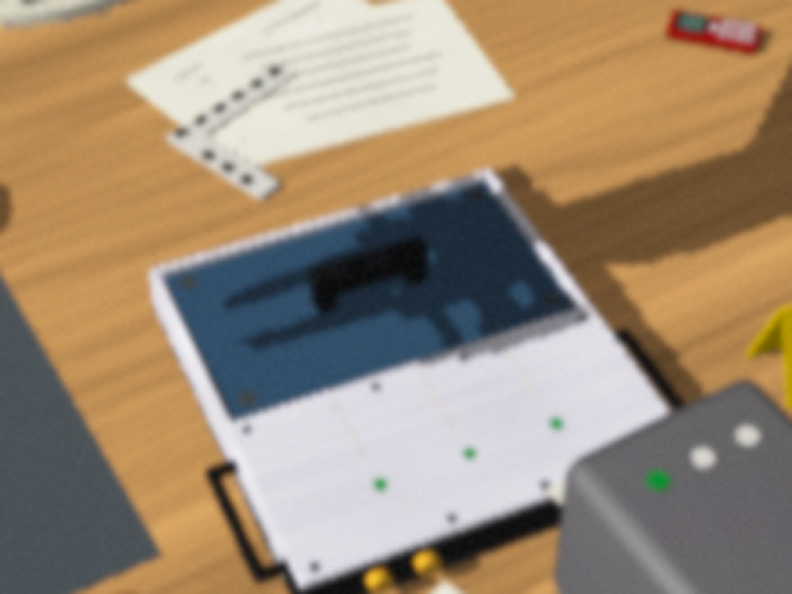

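The cover is down (top at 33.9 mm, 2 mm below the deck), level to 0.0005 rad and centred within 0.3 mm. The gripper is well clear, so I hand in.

```bash
python3 -c "
from bench import manip
s=manip.get_state(); print(s['clock'],s['contact_force'])
print(manip.sign_off())"
```

```text
65.425 [ 0.58537176  0.76349399 -0.49320071]
the job is handed in; nothing more can be done
None
```

The job is handed in at 65 s. The three handsets that were there (red, grey, black) are in their lanes and the cover is pressed down over the hatch. No verdict was reported.

**Sequence:** I laid the cover on the mat, then put red in the left lane, grey in the right and black in the middle. Each was pushed against its stop until I felt firm resistance (5–10 N). I then laid the cover in the hatch, pressed it down with up to 29 N, and released it.

**Last checks:**
- **Cover:** its top measures 33.9 mm, so the underside is at about 28 mm. It is level within about 0.001 rad and within 0.3 mm of its place. The gripper is clear and the measured contact force is near zero.
- **Handsets:** the last view before the cover went on showed all three ends level at the deck edge. With the cover on they can no longer be seen, so that was not rechecked.
- **Markers, stamp and torch:** the robot never went near enough to touch them. I did not measure their positions again at the end.

**What disagreed:**
- **Black handset:** it was found about 27 mm out of its lane after I had pushed it home. I pushed it in again and checked it in a new picture.
- **Positions:** robot and camera differed by about 2 mm along x, and the two cameras by a few mm more. I allowed for the 2 mm by shifting the cover 1.5 mm towards the deck before lowering it.

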